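# Clamp a bisque tile in the rubbing-down board

## Robot

A 7-joint arm with a two-finger parallel gripper is mounted at the origin on the work surface. World frame = base frame: x ahead of the robot, y to its left, z up, the work surface at z = 0. Lengths are in m, angles in rad, forces in N, time in s.
With the tool pointing down it reaches from about 0.35 to 0.9 m from the base axis. Payload 8.1 kg.
Tool frame: the origin (TCP) lies on the centre line of the jaws, within the pads' length; the fingertips stand 22 mm ahead of it and the grasp point (between the pads) lies 3 mm ahead of it (arm.finger_overhang is the distance from the TCP to the fingertips, in m); z points along the fingers, y is the direction in which the jaws open and shut (so a half turn about z gives the same grasp; the last joint's range is limited). The gripper opens to 92 mm and grips with 3 to 60 N. Pads are 19 mm wide; open, the fingers measure 130 mm over their backs; the gripper's body (75 mm by 190 mm) begins 47 mm behind the grasp point.
Start: joints at [-1.368, 0.434, 0.025, 1.573, -0.012, 1.134, -0.075], TCP at [0.188, 0.596, 0.249] pointing down, gripper open.
Joint ranges: [-2.62, 2.62], [-0.44, 2.09], [-1.27, 1.32], [0.08, 2.57], [-1.32, 4.46], [0.12, 2], [-2.74, 2.74]. Speed limits (rad/s): [2.22, 2.22, 3.01, 3.01, 3.14, 3.14, 3.14].

## Interface

Orientations are given as a rotation vector (axis times angle).
In Python, from cell import arm gives the robot as it stands. The module is installed in compiled form; this text tells all that it offers.
- The arm moves only by the tool step_arm, never from a script. Its argument "plan" is a list of rows, each an object of numbers: "wx", "wy", "wz": the turn, a rotation vector about the tool's x, y, z in units of 6 degrees (1.0 is 6 degrees); "tx", "ty", "tz": the shift along the tool's x, y, z in cm; "hand": the opening, from 0 (shut) to 1 (fully open). A call has exactly 10 rows; each row shifts and turns the commanded pose from where the row before left it, along the tool's axes as they then stand; what a row does not reach is not made up. A row lasts 1/12 s, in which the tool goes at most 41.7 mm and 7.16 degrees, less where a joint would pass 70% of its speed; a pose out of reach is approached as far as the arm can. A call is refused whole if a number of a shift passes 4.17 or a number of a turn 1, either way. A call with a gripper value outside its range is refused whole. The fingers move at their own pace and stop on an object; "force" is the grip in N (left out, the last holds). Time passes only in rows, so rows that do not move let the fingers close, or fill a call up. It gives the time, the measured TCP pose, the force and the opening at its end, in the units of the state.
- arm.observe(): the state, without advancing time (a new reading comes with each control period).
- arm.get_image(name): name is "scene" or "top" or "wrist"; returns (picture, depth): 420x560x3 uint8, red, green, blue; 420x560 float32, m along the optical axis (not along the pixel's ray), 0 where there is no reading.
- arm.calibration(name): a dict with "mtx" (3x3 intrinsics, pixels), "dist_coeffs" ([k1, k2, p1, p2, k3] as OpenCV has them; the pictures are not rectified), "R" (3x3) and "t" (3): a world point X has camera coordinates R X + t. Camera axes: x right, y down, z forward; pixel columns grow to the right and rows downward; lengths in m; the calibration is good to about 2 mm. A picture is of the moment at which its call begins: read the wrist's pose just before it. calibration takes no time and is no camera call; for the wrist camera it gives the pose at the moment of the call.
- arm.sign_off(): hands the job in, once; it reports no verdict.
The state is a dict: "clock": time; "joints": joint angles; "dq": joint speeds; "joint_efforts": joint torques, N m; "position": TCP position; "ee_rot": TCP orientation; "force": force on the tool from outside, world axes, zero at the start; "ft_torque": the same for the moment, N m; "width": opening from 0.0 (shut) to 1.0 (fully open).
Only numpy, scipy, OpenCV 4.12 (cv2) and the standard library are available. Lean on these libraries where they do the work, as an engineer would, in place of code of your own. Each camera call takes 0.05 s, during which the arm holds its last target.

## Task

Clamp the oblong tile ready for rubbing down: lay it flat on the clamping board, endways between the jaws and midway across them, slide the sliding jaw up until the tile sits square with no play against the fixed jaw, and screw the jaw's knob down tight. Nobody knows whether the knob was left tight or slack, so feel first whether the jaw slides: if it already does, unscrewing the knob further will let its nut drop off inside the track, which must not happen; if it is held, a sixth of a turn anticlockwise frees it. Leave the square tile, the rubbing stone and the bowl where they are.

Things in the scene. Friction and masses are not known exactly. Their poses are not given: they have to be found in the camera images.
- tile_mid (a point): the oblong tile: fired clay, buff, 50 x 120 x 15 mm, about 0.17 kg, loose, lying flat on the ware board. Point: its centre, half-way up. x runs along its 50 mm width, y along its 120 mm length, z up
- board: the clamping board, fixed to the bench: grey laminate, 180 x 380 x 20 mm, an aluminium T-track sunk flush along its middle, a fixed wooden jaw at one end and a sliding one, both cork-faced, 130 mm wide across the board and 14 mm high. Origin: centre of its underside; y along its 380 mm length from fixed to sliding jaw, z up
- fixed_face (a point): the foot of the middle of the fixed jaw's face, on the board's top surface (20 mm above the bench). y points along the board to the sliding jaw, x across the board, z up. The fixed jaw reaches 36 mm behind this face
- jaw_face (a point): the foot of the middle of the sliding jaw's face, on the board's top surface, axes as for fixed_face; the jaw reaches 56 mm behind it (towards +y). The jaw slides along y only, with a drag of 2 to 4 N when its clamp is slack; past first grip the clamp holds it, by about 7 N more for every 0.1 rad. Nothing outside shows which; up to 1 mm of backlash
- jaw: the sliding jaw itself, a wooden bar, origin and axes as jaw_face. It can always close to a gap of 100 mm between the jaw faces; the oblong tile fills a gap of 120 mm. First grip of its clamp means the knob angle at which it begins to hold. The knob is found between 0.8 rad past first grip (tight) and 0.9 rad short of it (slack)
- knob_mid (a point): clamp knob on the sliding jaw: black, round, 41 mm across, 20 mm high, axis upright, 28 mm behind the jaw's face. Point: its middle, 40 mm above the board's top, 26 mm above the jaw's. Pushed sideways it carries the jaw. Clockwise from above tightens (1 mm down per rad, 0.2 to 0.3 N m), to a dead stop 0.95 rad past first grip; over 1.2 rad short of first grip its nut drops off
- square_mid (a point): bystander: a square tile 70 x 70 x 15 mm, same clay, on the ware board; point at its centre
- stone_mid (a point): bystander: dark grey rubbing stone, a block 100 x 50 x 30 mm, on the bench beyond; point at its centre
- bowl: bystander: small empty clay bowl, 120 mm across the rim, 55 mm high; origin at the centre of its underside
- ware_board: the ware board, fixed: a brown wooden board 300 x 180 mm, its top 12 mm above the bench, which carries both tiles; origin at the centre of its underside
Not all that is in view belongs to the job. Leave any yellow look-alike of the part that bears tile_mid alone.

How it is judged:
By the outcome, as a careful person would: the job done as asked, in the order asked, and still so for the second after the job is handed in, with the robot touching nothing.
It also fails if it takes over 58 s, if anything falls off the work surface, if the arm or the gripper's body presses on something with over 40 N, if the wrist force passes 120 N, or if a joint passes its speed limit or range.

## Working session

There is one attempt and no reset: what is moved stays moved. The work goes in short steps, Python scripts to look and compute and a tool call to move; the robot and the scene stay as the last step left them, time stands still between calls to the robot, and variables do not carry over. Pictures are saved under pics/ and viewed, and the job is handed in when it is done.

Besides the shell and the picture viewer there is one more tool, called after ">>>" by a JSON object that holds its "op" and its "data", one argument or row to a line. step_arm: Moves the arm, as the interface text tells. Its arguments: {"type":"object","properties":{"plan":{"type":"array"},"force":{"type":"number"}},"required":["plan"]}

```bash
mkdir -p pics; cat > h.py <<'E'
import numpy as np,cv2
from cell import arm
def save(name,fn):
    p,d=arm.get_image(name); c=arm.calibration(name)
    cv2.imwrite(f'pics/{fn}.png',p[:,:,::-1]); np.savez(f'pics/{fn}.npz',p=p,d=d,mtx=c['mtx'],dist=c['dist_coeffs'],R=c['R'],t=c['t'])
def load(fn): return np.load(f'pics/{fn}.npz')
def onplane(z,px,h):
    u=cv2.undistortPoints(np.array([[px]],float),z['mtx'],z['dist'])[0,0]
    R=z['R'];C=-R.T@z['t'];r=R.T@np.array([u[0],u[1],1]);return C+r*(h-C[2])/r[2]
def crop(fn,x0,y0,x1,y1,s,out):
    im=cv2.imread(f'pics/{fn}.png')[y0:y1,x0:x1];cv2.imwrite(f'pics/{out}.png',cv2.resize(im,None,fx=s,fy=s,interpolation=cv2.INTER_CUBIC))
E
python3 - <<'E'
from h import *
s=arm.observe();print(s)
save('top','top0');save('scene','scene0')
print(arm.finger_overhang)
z=load('top0');print(z['R'],z['t'],z['mtx'],z['dist'])
E
```

```text
{'clock': 0.0, 'joints': array([-1.3676018 ,  0.43522944,  0.02497426,  1.57409541, -0.01158533,
        1.13398352, -0.07507329]), 'dq': array([ 1.26765324e-03, -1.36223160e-05,  3.36830615e-04,  1.22071502e-03,
        8.34434652e-05, -5.08962794e-04, -9.22223300e-04]), 'joint_efforts': array([ 9.03204091e-04, -6.67865109e+01,  9.85586755e-01, -3.14461291e+01,
       -6.04044367e-02,  4.23753331e-02,  1.91403788e-04]), 'position': array([0.18807124, 0.59553703, 0.2479416 ]), 'ee_rot': array([-4.78517765e-01, -3.10485035e+00,  2.46416602e-03]), 'force': array([-0.24853907, -0.109062  , -0.2432855 ]), 'ft_torque': array([-0.02875501, -0.00286342,  0.04643242]), 'width': 0.9995273659849675}
0.022
[[-0.01827247 -0.99983189 -0.00152066]
 [-0.98689673  0.0182799  -0.16031436]
 [ 0.16031521 -0.0014286  -0.98706484]] [-0.17141939  0.50709339  1.07533282] [[493.85459636   0.         279.94168641]
 [  0.         493.85459636 201.35577926]
 [  0.           0.           1.        ]] [0.05165829 0.         0.         0.         0.        ]
```

View pics/top0.png

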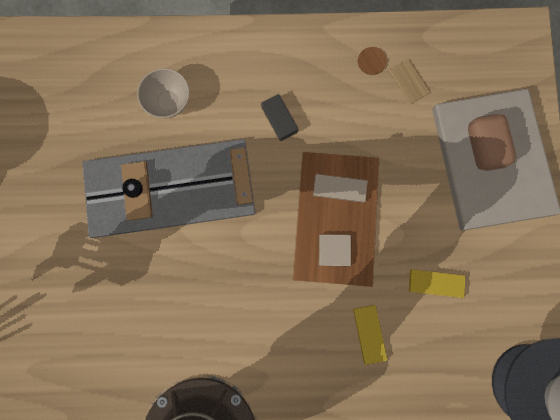

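View pics/scene0.png

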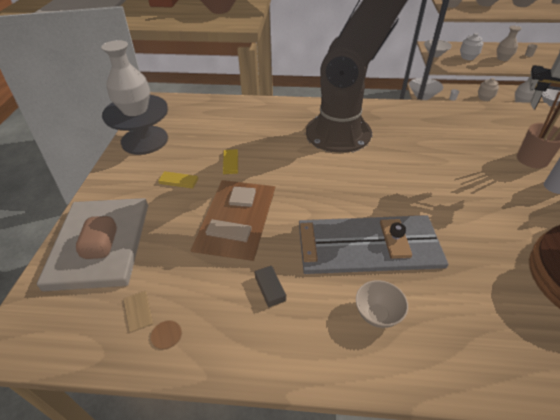

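Candidates for the oblong tile: the buff oblong on the ware board (341,188), the yellow oblongs at (437,283) and (370,335), and the buff square at (335,250). By the description it's the one at (341,188). I'll check that in a close crop.

```bash
python3 - <<'E'
from h import *
crop('top0',290,145,390,295,4,'c1');crop('top0',75,130,265,245,4,'c2')
E
```

```text
(no output)
```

View pics/c1.png

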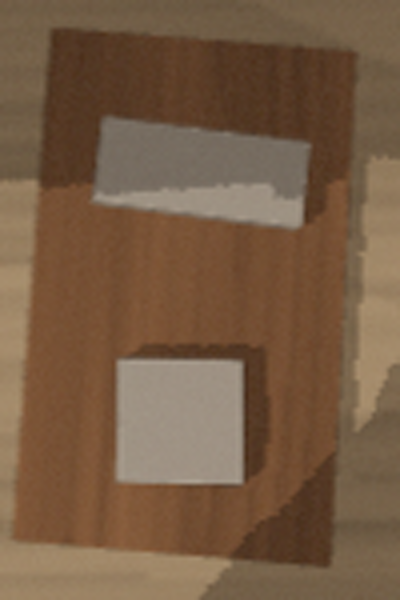

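View pics/c2.png

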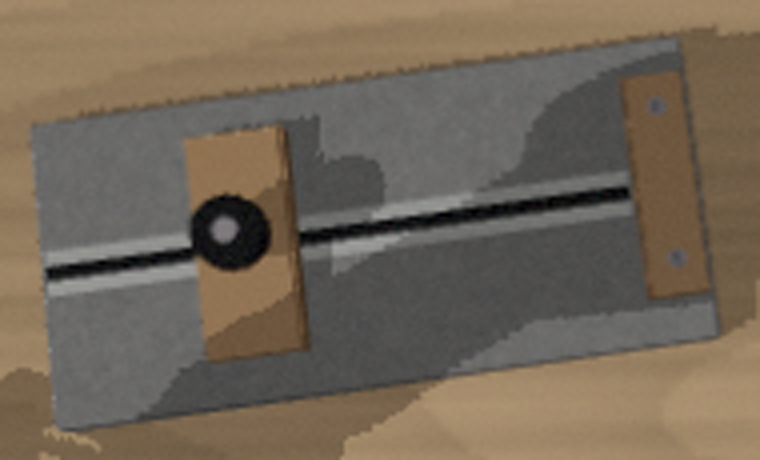

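```bash
python3 - <<'E'
from h import *
z=load('top0')
def P(pts,x0,y0,h):
    return np.array([onplane(z,((a+.5)/4-.5+x0,(b+.5)/4-.5+y0),h) for a,b in pts])
np.set_printoptions(precision=4,suppress=True)
def rep(n,Q):
    print(n,Q[:,:2].tolist() and np.round(Q[:,:2],4).tolist(),'mean',Q.mean(0),'sides',[round(float(np.linalg.norm(Q[i]-Q[i-1])),4) for i in range(len(Q))])
T=P([(103,117),(311,143),(303,228),(93,201)],290,145,.027);rep('tile',T)
d=(T[1]-T[0]+T[2]-T[3]);print('tile len dir deg',np.degrees(np.arctan2(d[1],d[0])))
S=P([(117,359),(243,360),(243,484),(117,482)],290,145,.027);rep('sq',S)
B=P([(32,125),(680,38),(718,336),(60,430)],75,130,.02);rep('board',B)
d=(B[0]-B[1]+B[3]-B[2]);a=np.arctan2(d[1],d[0]);print('board +y dir deg',np.degrees(a))
F=P([(622,78),(680,70),(710,292),(650,298)],75,130,.034);rep('fixed',F)
J=P([(184,140),(281,126),(299,350),(205,361)],75,130,.034);rep('jaw',J)
K=P([(230,232)],75,130,.07);rep('knob',K)
u=np.array([np.cos(a),np.sin(a),0]);bc=B.mean(0)
for n,Q in (('F',F),('J',J),('K',K)):
    print(n,'along',(Q-bc)@u,'across',(Q-bc)@np.array([u[1],-u[0],0]))
from scipy.spatial.transform import Rotation as R
s=arm.observe();print(R.from_rotvec(s['ee_rot']).as_matrix(),s['position'])
E
```

```text
tile [[0.5688, -0.2637], [0.5512, -0.3827], [0.5019, -0.3758], [0.5197, -0.2565]] mean [ 0.5354 -0.3197  0.027 ] sides [0.0496, 0.1203, 0.0499, 0.1207]
tile len dir deg -98.46537531059766
sq [[0.4288, -0.2674], [0.427, -0.3385], [0.3576, -0.3356], [0.3599, -0.2652]] mean [ 0.3933 -0.3017  0.027 ] sides [0.0689, 0.0711, 0.0694, 0.0704]
board [[0.6106, 0.2743], [0.6568, -0.1005], [0.4798, -0.121], [0.4333, 0.2507]] mean [0.5451 0.0759 0.02  ] sides [0.1789, 0.3777, 0.1782, 0.3747]
board +y dir deg 97.07616380633247
fixed [[0.6294, -0.0678], [0.6335, -0.1014], [0.5032, -0.1175], [0.5004, -0.0834]] mean [ 0.5666 -0.0925  0.034 ] sides [0.1299, 0.0338, 0.1313, 0.0342]
jaw [[0.5969, 0.1825], [0.6042, 0.1276], [0.4744, 0.1143], [0.4692, 0.1666]] mean [0.5362 0.1477 0.034 ] sides [0.1287, 0.0554, 0.1305, 0.0526]
knob [[0.5357, 0.144]] mean [0.5357 0.144  0.07  ] sides [0.0]
F along [-0.153  -0.1868 -0.1867 -0.1525] across [ 0.0659  0.0659 -0.0654 -0.064 ]
J along [0.0994 0.044  0.0469 0.0994] across [ 0.0645  0.065  -0.0655 -0.0642]
K along [0.0688] across [-0.0009]
[[-0.9536  0.3011 -0.0003]
 [ 0.3011  0.9536 -0.0015]
 [-0.0001 -0.0015 -1.    ]] [0.1881 0.5956 0.248 ]
```

>>> {"op": "step_arm", "data": {
  "plan": [
    {"tx":-4.0,"wz":0.62},
    {"tx":-4.0,"wz":0.62},
    {"tx":-4.0,"wz":0.62},
    {"tx":-4.0,"wz":0.62},
    {"tx":-4.0,"wz":0.62},
    {"tx":-4.0,"wz":0.62},
    {"tx":-4.0,"wz":0.62},
    {"tx":-4.0,"wz":0.62},
    {"tx":-4.0,"wz":0.62},
    {"tx":-4.0,"wz":0.62}
  ],
  "force": 30
}}

```text
invalid input at $.plan[0]: expected keys wx, wy, wz, tx, ty, tz, hand
```

>>> {"op": "step_arm", "data": {
  "plan": [
    {"wx":0,"wy":0,"wz":0.62,"tx":-4.0,"ty":0,"tz":0,"hand":1},
    {"wx":0,"wy":0,"wz":0.62,"tx":-4.0,"ty":0,"tz":0,"hand":1},
    {"wx":0,"wy":0,"wz":0.62,"tx":-4.0,"ty":0,"tz":0,"hand":1},
    {"wx":0,"wy":0,"wz":0.62,"tx":-4.0,"ty":0,"tz":0,"hand":1},
    {"wx":0,"wy":0,"wz":0.62,"tx":-4.0,"ty":0,"tz":0,"hand":1},
    {"wx":0,"wy":0,"wz":0.62,"tx":-4.0,"ty":0,"tz":0,"hand":1},
    {"wx":0,"wy":0,"wz":0.62,"tx":-4.0,"ty":0,"tz":0,"hand":1},
    {"wx":0,"wy":0,"wz":0.62,"tx":-4.0,"ty":0,"tz":0,"hand":1},
    {"wx":0,"wy":0,"wz":0.62,"tx":-4.0,"ty":0,"tz":0,"hand":1},
    {"wx":0,"wy":0,"wz":0.62,"tx":-4.0,"ty":0,"tz":0,"hand":1}
  ],
  "force": 30
}}

```text
clock: 0.93
position: [0.5142, 0.3732, 0.2483]
ee_rot: [-1.448, -2.788, 0.001]
force: [1.4, -0.0, 0.0]
width: 0.998
```

>>> {"op": "step_arm", "data": {
  "plan": [
    {"wx":0,"wy":0,"wz":0.64,"tx":-4.1,"ty":0,"tz":0,"hand":1},
    {"wx":0,"wy":0,"wz":0.64,"tx":-4.1,"ty":0,"tz":0,"hand":1},
    {"wx":0,"wy":0,"wz":0.64,"tx":-4.1,"ty":0,"tz":0,"hand":1},
    {"wx":0,"wy":0,"wz":0.64,"tx":-4.1,"ty":0,"tz":0,"hand":1},
    {"wx":0,"wy":0,"wz":0.64,"tx":-4.1,"ty":0,"tz":0,"hand":1},
    {"wx":0,"wy":0,"wz":0.64,"tx":-4.1,"ty":0,"tz":0,"hand":1},
    {"wx":0,"wy":0,"wz":0.64,"tx":-4.1,"ty":0,"tz":0,"hand":1},
    {"wx":0,"wy":0,"wz":0.64,"tx":-4.1,"ty":0,"tz":0,"hand":1},
    {"wx":0,"wy":0,"wz":0.64,"tx":-4.1,"ty":0,"tz":0,"hand":1},
    {"wx":0,"wy":0,"wz":0.64,"tx":-4.1,"ty":0,"tz":0,"hand":1}
  ]
}}

```text
clock: 1.77
position: [0.6374, -0.01, 0.2483]
ee_rot: [-2.284, -2.156, 0.001]
force: [0.6, 0.3, 0.0]
width: 1.0
```

```bash
cat >> h.py <<'E'
from scipy.spatial.transform import Rotation as Rot
def tool(tgt,ydeg):
    s=arm.observe();M=Rot.from_rotvec(s['ee_rot']).as_matrix()
    cur=np.degrees(np.arctan2(M[1,1],M[0,1]))
    d=(ydeg-cur+90)%180-90
    print('clock',round(s['clock'],2),'pos',s['position'].round(4),'ydeg',round(cur,2),'tilt',M[2].round(4),'joint',s['joints'].round(2),'F',s['force'].round(2),'T',s['ft_torque'].round(3),'w',round(s['width'],3))
    print('wz units',round(-d/6,2),'shift now-frame cm',(M.T@(np.array(tgt)-s['position'])*100).round(2))
    c,sn=np.cos(np.radians(d)),np.sin(np.radians(d));M2=np.array([[c,-sn,0],[sn,c,0],[0,0,1]])@M
    print('shift in post-turn frame cm',(M2.T@(np.array(tgt)-s['position'])*100).round(2))
E
python3 - <<'E'
from h import *
tool([.5354,-.3197,.248],-8.47)
E
```

```text
clock 1.77 pos [ 0.6374 -0.01    0.2483] ydeg -3.3 tilt [-2.e-04 -4.e-04 -1.e+00] joint [-0.39  0.48  0.49  1.57 -0.24  1.15  0.09] F [0.57 0.31 0.04] T [-0.149 -0.031 -0.045] w 1.0
wz units 0.86 shift now-frame cm [-31.51  -8.4    0.04]
shift in post-turn frame cm [-32.14  -5.53   0.04]
```

>>> {"op": "step_arm", "data": {
  "plan": [
    {"wx":0,"wy":0,"wz":0.86,"tx":0,"ty":0,"tz":0,"hand":1},
    {"wx":0,"wy":0,"wz":0,"tx":-4.0,"ty":-0.69,"tz":0,"hand":1},
    {"wx":0,"wy":0,"wz":0,"tx":-4.0,"ty":-0.69,"tz":0,"hand":1},
    {"wx":0,"wy":0,"wz":0,"tx":-4.0,"ty":-0.69,"tz":0,"hand":1},
    {"wx":0,"wy":0,"wz":0,"tx":-4.0,"ty":-0.69,"tz":0,"hand":1},
    {"wx":0,"wy":0,"wz":0,"tx":-4.0,"ty":-0.69,"tz":1,"hand":1},
    {"wx":0,"wy":0,"wz":0,"tx":-4.0,"ty":-0.69,"tz":1,"hand":1},
    {"wx":0,"wy":0,"wz":0,"tx":-4.0,"ty":-0.69,"tz":1,"hand":1},
    {"wx":0,"wy":0,"wz":0,"tx":-4.0,"ty":-0.69,"tz":1,"hand":1},
    {"wx":0,"wy":0,"wz":0,"tx":0,"ty":0,"tz":0,"hand":1}
  ]
}}

```text
clock: 2.6
position: [0.5305, -0.3256, 0.2074]
ee_rot: [2.388, 2.041, -0.01]
force: [-1.1, -0.3, 0.3]
width: 1.002
```

```bash
python3 - <<'E'
from h import *
tool([.5354,-.3197,.036],-8.47)
save('wrist','w1')
E
```

```text
clock 2.6 pos [ 0.5305 -0.3256  0.2074] ydeg -8.95 tilt [-0.0049 -0.0037 -1.    ] joint [ 0.1   0.5   0.55  1.66 -0.28  1.06  0.57] F [-1.12 -0.29  0.29] T [-0.14   0.123 -0.046] w 1.002
wz units -0.08 shift now-frame cm [ 0.74  0.46 17.14]
shift in post-turn frame cm [ 0.74  0.46 17.14]
```

View pics/w1.png

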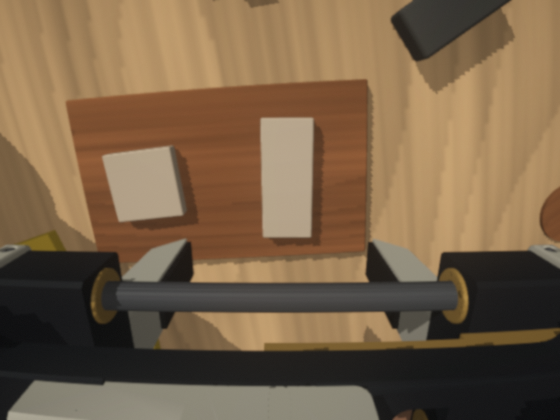

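The wrist view shows the buff oblong tile at corners (261,118), (313,118), (312,237), (263,236). The square tile is on its left at (145,183) and the stone at the top right.

```bash
python3 - <<'E'
from h import *
crop('w1',245,100,330,250,4,'c3')
z=load('w1');Q=np.array([onplane(z,p,.027) for p in [(261,118),(313.5,118),(312.5,237),(263,237)]])
print(Q.round(4),Q.mean(0));d=Q[0]-Q[3]+Q[1]-Q[2];print(np.degrees(np.arctan2(d[1],d[0])),[np.linalg.norm(Q[i]-Q[i-1]).round(4) for i in range(4)])
tool([.5354,-.3197,.036],-8.47)
E
```

```text
[[ 0.5249 -0.2545  0.027 ]
 [ 0.5733 -0.2619  0.027 ]
 [ 0.5576 -0.3802  0.027 ]
 [ 0.5071 -0.3725  0.027 ]] [ 0.54073994 -0.3172773   0.027     ]
81.91423326605315 [np.float64(0.1194), np.float64(0.049), np.float64(0.1194), np.float64(0.0511)]
clock 2.65 pos [ 0.5329 -0.3216  0.2079] ydeg -8.79 tilt [-0.0023 -0.0028 -1.    ] joint [ 0.09  0.5   0.54  1.66 -0.28  1.06  0.57] F [ 0.6   0.33 -1.02] T [-0.085  0.07  -0.031] w 0.999
wz units -0.05 shift now-frame cm [ 0.27  0.26 17.18]
shift in post-turn frame cm [ 0.26  0.26 17.18]
```

View pics/c3.png

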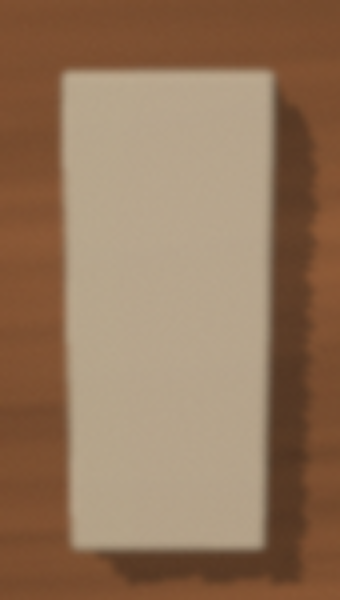

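>>> {"op": "step_arm", "data": {
  "plan": [
    {"wx":0,"wy":0,"wz":-0.05,"tx":0.2,"ty":0.2,"tz":3,"hand":1},
    {"wx":0,"wy":0,"wz":0,"tx":0,"ty":0,"tz":3,"hand":1},
    {"wx":0,"wy":0,"wz":0,"tx":0,"ty":0,"tz":3,"hand":1},
    {"wx":0,"wy":0,"wz":0,"tx":0,"ty":0,"tz":2.5,"hand":1},
    {"wx":0,"wy":0,"wz":0,"tx":0,"ty":0,"tz":1.5,"hand":1},
    {"wx":0,"wy":0,"wz":0,"tx":0,"ty":0,"tz":1,"hand":1},
    {"wx":0,"wy":0,"wz":0,"tx":0,"ty":0,"tz":0.5,"hand":1},
    {"wx":0,"wy":0,"wz":0,"tx":0,"ty":0,"tz":0,"hand":1},
    {"wx":0,"wy":0,"wz":0,"tx":0,"ty":0,"tz":0,"hand":1},
    {"wx":0,"wy":0,"wz":0,"tx":0,"ty":0,"tz":0,"hand":1}
  ]
}}

```text
clock: 3.48
position: [0.5399, -0.3149, 0.065]
ee_rot: [2.369, 2.061, 0.001]
force: [0.1, 0.2, 0.2]
width: 0.997
```

```bash
python3 - <<'E'
from h import *
tool([.5365,-.32,.036],-8.4)
save('wrist','w2')
E
```

```text
clock 3.48 pos [ 0.5399 -0.3149  0.065 ] ydeg -7.97 tilt [-5.0e-04  1.9e-03 -1.0e+00] joint [ 0.14  0.66  0.45  1.78 -0.39  0.78  0.65] F [0.07 0.2  0.2 ] T [-0.087  0.078 -0.02 ] w 0.997
wz units 0.07 shift now-frame cm [-0.55 -0.27  2.9 ]
shift in post-turn frame cm [-0.56 -0.26  2.9 ]
```

View pics/w2.png

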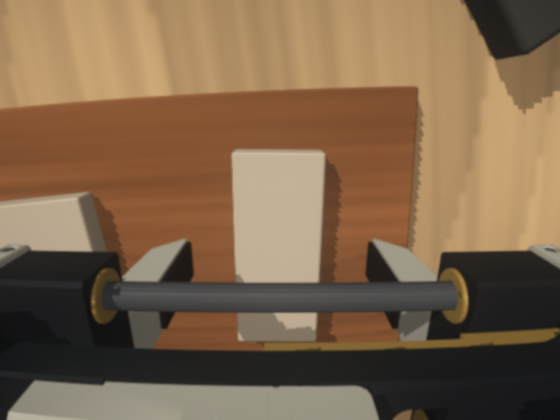

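The oblong tile fills (233..325, 151..341) between the open fingers, and the square tile is well to the left.

```bash
python3 - <<'E'
from h import *
z=load('w2');Q=np.array([onplane(z,p,.027) for p in [(233,151),(325,151),(317,340.5),(239,340.5)]])
print(Q.round(4),Q.mean(0));d=Q[0]-Q[3]+Q[1]-Q[2];print(np.degrees(np.arctan2(d[1],d[0])),[np.linalg.norm(Q[i]-Q[i-1]).round(4) for i in range(4)])
c=Q.mean(0)
tool([c[0],c[1],.036],-8.3)
E
```

```text
[[ 0.5226 -0.2584  0.027 ]
 [ 0.5705 -0.2651  0.027 ]
 [ 0.554  -0.384   0.027 ]
 [ 0.5047 -0.3771  0.027 ]] [ 0.53796147 -0.32114797  0.027     ]
81.77806755072596 [np.float64(0.12), np.float64(0.0484), np.float64(0.12), np.float64(0.0497)]
clock 3.53 pos [ 0.5398 -0.3149  0.0651] ydeg -7.98 tilt [-5.0e-04  1.9e-03 -1.0e+00] joint [ 0.14  0.66  0.45  1.78 -0.39  0.78  0.65] F [-0.37  0.03  0.69] T [-0.108  0.092 -0.016] w 0.998
wz units 0.05 shift now-frame cm [-0.64 -0.1   2.91]
shift in post-turn frame cm [-0.64 -0.1   2.91]
```

>>> {"op": "step_arm", "data": {
  "plan": [
    {"wx":0,"wy":0,"wz":0.05,"tx":-0.6,"ty":-0.1,"tz":0.5,"hand":1},
    {"wx":0,"wy":0,"wz":0,"tx":0,"ty":0,"tz":1,"hand":1},
    {"wx":0,"wy":0,"wz":0,"tx":0,"ty":0,"tz":0.9,"hand":1},
    {"wx":0,"wy":0,"wz":0,"tx":0,"ty":0,"tz":0.4,"hand":0.9},
    {"wx":0,"wy":0,"wz":0,"tx":0,"ty":0,"tz":0,"hand":0.6},
    {"wx":0,"wy":0,"wz":0,"tx":0,"ty":0,"tz":0,"hand":0.3},
    {"wx":0,"wy":0,"wz":0,"tx":0,"ty":0,"tz":0,"hand":0.3},
    {"wx":0,"wy":0,"wz":0,"tx":0,"ty":0,"tz":0,"hand":0.3},
    {"wx":0,"wy":0,"wz":0,"tx":0,"ty":0,"tz":0,"hand":0.3},
    {"wx":0,"wy":0,"wz":0,"tx":0,"ty":0,"tz":0,"hand":0.3}
  ],
  "force": 30
}}

```text
clock: 4.37
position: [0.5373, -0.3203, 0.0358]
ee_rot: [-2.376, -2.055, -0.0]
force: [-0.5, -0.2, -0.5]
width: 0.542
```

```bash
python3 - <<'E'
from h import *
tool([.538,-.3211,.036],-8.3)
E
```

```text
clock 4.37 pos [ 0.5373 -0.3203  0.0358] ydeg -8.28 tilt [ 1.e-04  0.e+00 -1.e+00] joint [ 0.17  0.7   0.43  1.79 -0.41  0.73  0.67] F [-0.52 -0.19 -0.53] T [-0.095  0.228  0.003] w 0.542
wz units 0.0 shift now-frame cm [-0.07  0.09 -0.02]
shift in post-turn frame cm [-0.07  0.09 -0.02]
```

>>> {"op": "step_arm", "data": {
  "plan": [
    {"wx":0,"wy":0,"wz":0,"tx":0,"ty":0,"tz":-1,"hand":0.3},
    {"wx":0,"wy":0,"wz":0,"tx":0,"ty":0,"tz":-2.5,"hand":0.3},
    {"wx":0,"wy":0,"wz":0,"tx":0,"ty":0,"tz":-3,"hand":0.3},
    {"wx":0,"wy":0,"wz":0,"tx":0,"ty":0,"tz":-2.5,"hand":0.3},
    {"wx":0,"wy":0,"wz":-0.85,"tx":1,"ty":0,"tz":0,"hand":0.3},
    {"wx":0,"wy":0,"wz":-0.85,"tx":2,"ty":0,"tz":0,"hand":0.3},
    {"wx":0,"wy":0,"wz":-0.86,"tx":3,"ty":0,"tz":0,"hand":0.3},
    {"wx":0,"wy":0,"wz":0,"tx":3,"ty":0,"tz":0,"hand":0.3},
    {"wx":0,"wy":0,"wz":0,"tx":3,"ty":0,"tz":0,"hand":0.3},
    {"wx":0,"wy":0,"wz":0,"tx":3,"ty":0,"tz":0,"hand":0.3}
  ]
}}

```text
clock: 5.2
position: [0.5273, -0.1701, 0.1265]
ee_rot: [2.081, 2.354, 0.001]
force: [-0.1, 0.3, -1.2]
width: 0.539
```

```bash
python3 - <<'E'
from h import *
tool([.5561,-.0124,.1],7.08)
E
```

```text
clock 5.2 pos [ 0.5273 -0.1701  0.1265] ydeg 7.05 tilt [ 1.e-04  5.e-04 -1.e+00] joint [-0.1   0.48  0.43  1.91 -0.27  0.81  0.6 ] F [-0.12  0.27 -1.19] T [-0.067  0.049  0.016] w 0.539
wz units -0.01 shift now-frame cm [15.29  4.79  2.66]
shift in post-turn frame cm [15.29  4.8   2.66]
```

>>> {"op": "step_arm", "data": {
  "plan": [
    {"wx":0,"wy":0,"wz":0,"tx":3,"ty":1,"tz":0,"hand":0.3},
    {"wx":0,"wy":0,"wz":0,"tx":3,"ty":1,"tz":0,"hand":0.3},
    {"wx":0,"wy":0,"wz":0,"tx":3,"ty":1,"tz":0.5,"hand":0.3},
    {"wx":0,"wy":0,"wz":0,"tx":2.5,"ty":0.9,"tz":0.5,"hand":0.3},
    {"wx":0,"wy":0,"wz":0,"tx":2,"ty":0.9,"tz":0.5,"hand":0.3},
    {"wx":0,"wy":0,"wz":0,"tx":0.8,"ty":0,"tz":0,"hand":0.3},
    {"wx":0,"wy":0,"wz":0,"tx":0,"ty":0,"tz":0,"hand":0.3},
    {"wx":0,"wy":0,"wz":0,"tx":0,"ty":0,"tz":0,"hand":0.3},
    {"wx":0,"wy":0,"wz":0,"tx":0,"ty":0,"tz":0,"hand":0.3},
    {"wx":0,"wy":0,"wz":0,"tx":0,"ty":0,"tz":0,"hand":0.3}
  ]
}}

```text
clock: 6.03
position: [0.5576, -0.0253, 0.1113]
ee_rot: [2.083, 2.351, -0.0]
force: [-0.6, 0.2, -1.1]
width: 0.54
```

```bash
python3 - <<'E'
from h import *
tool([.5561,-.0124,.1],7.08)
save('wrist','w3');save('top','top3')
crop('top3',75,120,275,250,4,'c4')
E
```

```text
clock 6.03 pos [ 0.5576 -0.0253  0.1113] ydeg 6.93 tilt [-7.e-04  4.e-04 -1.e+00] joint [-0.35  0.5   0.42  1.92 -0.28  0.78  0.34] F [-0.6   0.18 -1.11] T [-0.031  0.051 -0.021] w 0.54
wz units -0.03 shift now-frame cm [1.3  0.01 1.13]
shift in post-turn frame cm [1.3  0.01 1.13]
```

View pics/w3.png

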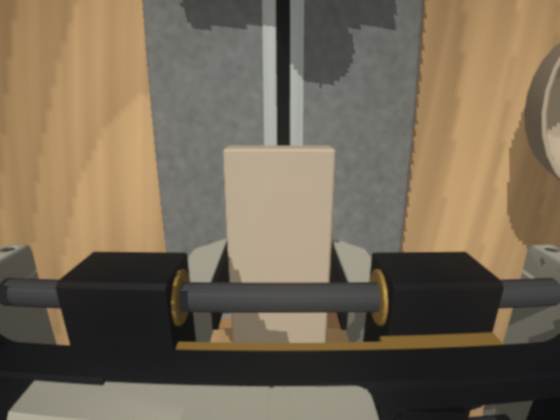

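View pics/c4.png

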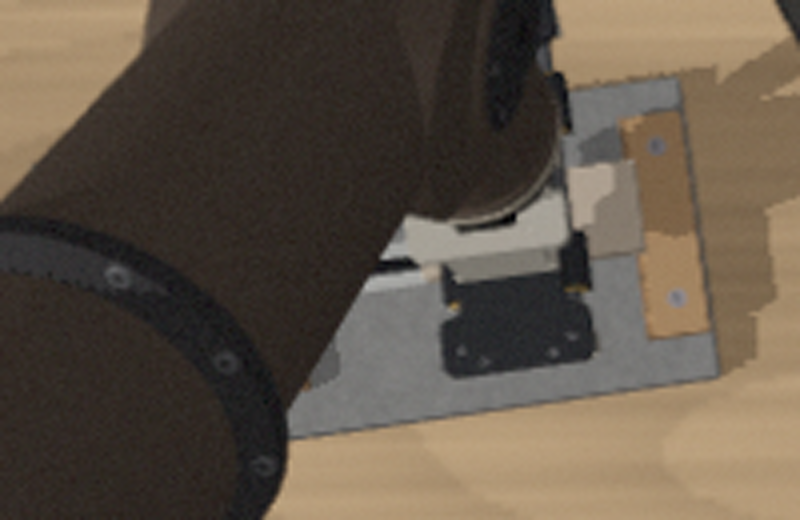

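Wrist view: the tile is held with its far edge at (225..333, 147). The slot runs at x≈277..290, and the board edges go from (146,0) to (165,250) and (422,0) to (402,250). The top view confirms the tile is above the fixed-jaw end.

```bash
python3 - <<'E'
from h import *
crop('w3',130,0,430,160,2.6,'c5')
z=load('w3')
s=arm.observe();M=Rot.from_rotvec(s['ee_rot']).as_matrix();p=s['position']
def tf(px,h): return (M.T@(onplane(z,px,h)-p)*1000).round(1)
print('slot',[tf(q,.02) for q in [(283.5,10),(283.5,60),(283.3,135)]])
print('Ledge',[tf(q,.02) for q in [(146,5),(154,110),(164,235)]]);print('Redge',[tf(q,.02) for q in [(421.5,5),(413,110),(403,235)]])
print('tile far',[tf(q,.1025) for q in [(225,147),(333,147)]])
print('corner w',[onplane(z,q,.1025).round(4) for q in [(225,147),(333,147)]])
t=load('top3')
f=lambda a,b:((a+.5)/4-.5+75,(b+.5)/4-.5+120)
print('tile near end',[onplane(t,f(*q),.1023).round(4) for q in [(635,161),(645,248)]])
print('fixed',[onplane(t,f(*q),.034).round(4) for q in [(622,119),(650,338)]])
E
```

```text
slot [array([135.3,   1.8,  91.1]), array([105.3,   1.9,  91.1]), array([57.3,  2. , 91.1])]
Ledge [array([139.9, -85.2,  91.1]), array([ 74.4, -85.1,  91.1]), array([-15.8, -86.7,  91.1])]
Redge [array([140.3,  89.4,  91.1]), array([74.7, 89.4, 91.2]), array([-15.6,  91.8,  91.2])]
tile far [array([ 59.1, -24.5,   8.6]), array([59.2, 22.7,  8.7])]
corner w [array([0.5262, 0.0309, 0.1025]), array([0.5731, 0.0366, 0.1025])]
tile near end [array([ 0.5866, -0.0816,  0.1023]), array([ 0.5385, -0.0868,  0.1023])]
fixed [array([ 0.6288, -0.0678,  0.034 ]), array([ 0.5004, -0.0834,  0.034 ])]
```

View pics/c5.png

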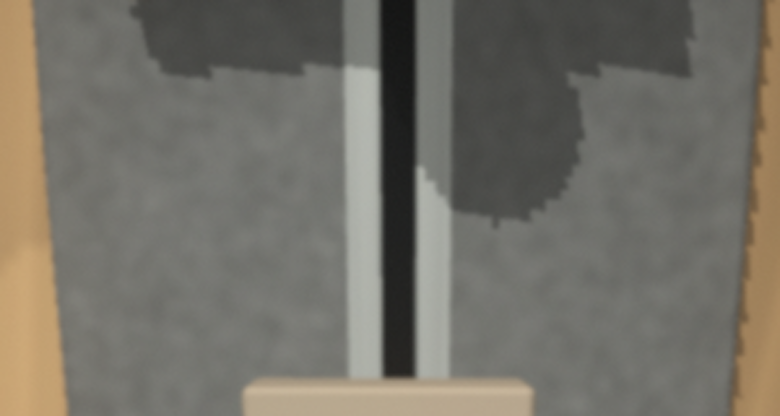

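>>> {"op": "step_arm", "data": {
  "plan": [
    {"wx":0,"wy":0,"wz":-0.02,"tx":0.6,"ty":0.12,"tz":0,"hand":0.3},
    {"wx":0,"wy":0,"wz":0,"tx":0.65,"ty":0.13,"tz":0.5,"hand":0.3},
    {"wx":0,"wy":0,"wz":0,"tx":0,"ty":0,"tz":1.2,"hand":0.3},
    {"wx":0,"wy":0,"wz":0,"tx":0,"ty":0,"tz":1.5,"hand":0.3},
    {"wx":0,"wy":0,"wz":0,"tx":0,"ty":0,"tz":1,"hand":0.3},
    {"wx":0,"wy":0,"wz":0,"tx":0,"ty":0,"tz":0.5,"hand":0.3},
    {"wx":0,"wy":0,"wz":0,"tx":0,"ty":0,"tz":0,"hand":0.3},
    {"wx":0,"wy":0,"wz":0,"tx":0,"ty":0,"tz":0,"hand":0.3},
    {"wx":0,"wy":0,"wz":0,"tx":0,"ty":0,"tz":0,"hand":0.3},
    {"wx":0,"wy":0,"wz":0,"tx":0,"ty":0,"tz":0,"hand":0.3}
  ]
}}

```text
clock: 6.97
position: [0.5592, -0.0107, 0.0645]
ee_rot: [2.077, 2.356, 0.001]
force: [-0.1, -0.6, -1.7]
width: 0.541
```

```bash
python3 - <<'E'
from h import *
tool([.5587,-.0128,.0438],7.08)
save('wrist','w4');save('top','top4')
crop('top4',75,120,275,250,4,'c6')
E
```

```text
clock 6.97 pos [ 0.5592 -0.0107  0.0645] ydeg 7.19 tilt [-0.      0.0012 -1.    ] joint [-0.34  0.57  0.38  1.95 -0.32  0.68  0.36] F [-0.12 -0.63 -1.69] T [-0.113  0.035  0.001] w 0.541
wz units 0.02 shift now-frame cm [-0.2  -0.07  2.07]
shift in post-turn frame cm [-0.2  -0.07  2.07]
```

View pics/w4.png

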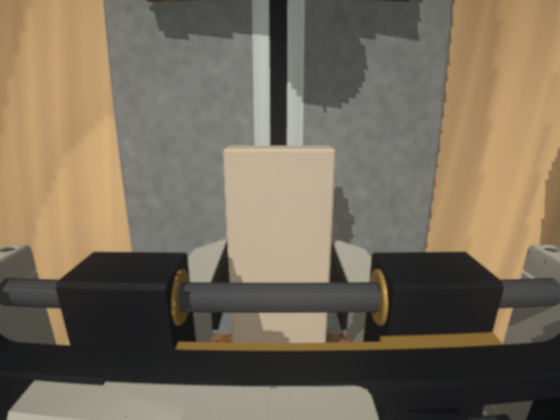

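View pics/c6.png

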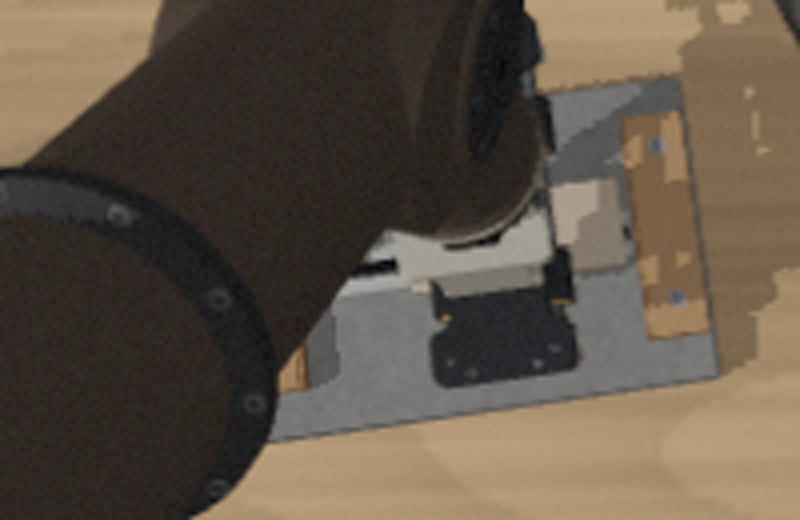

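```bash
python3 - <<'E'
from h import *
t=load('top4');f=lambda a,b:((a+.5)/4-.5+75,(b+.5)/4-.5+120)
bc=np.array([.5451,.0759]);u=np.array([np.cos(np.radians(97.08)),np.sin(np.radians(97.08))]);n=np.array([u[1],-u[0]])
def br(P): d=P[:2]-bc;return (d@u).round(4),(d@n).round(4)
print('tile',[br(onplane(t,f(*q),.0557)) for q in [(617,178),(629.5,265)]])
print('fixed',[br(onplane(t,f(*q),.034)) for q in [(622,119),(650,338)]])
z=load('w4');crop('w4',100,0,460,160,2.2,'c7')
s=arm.observe();M=Rot.from_rotvec(s['ee_rot']).as_matrix();p=s['position']
def tf(px,h): return (M.T@(onplane(z,px,h)-p)*1000).round(1)
print('slot',[tf(q,.02) for q in [(279,10),(279,135)]])
print('edges',[tf(q,.02) for q in [(106,5),(122,150),(451,5),(436,150)]])
print('tile far',[tf(q,.0557) for q in [(225,147),(333,147)]])
E
```

```text
tile [(np.float64(-0.1473), np.float64(0.0256)), (np.float64(-0.1479), np.float64(-0.025))]
fixed [(np.float64(-0.153), np.float64(0.0653)), (np.float64(-0.1526), np.float64(-0.064))]
slot [array([123.5,  -0.8,  44.4]), array([61.5, -0.8, 44.4])]
edges [array([128.1, -88.7,  44.3]), array([ 53.9, -87.8,  44.3]), array([128.3,  86.6,  44.5]), array([54.1, 86.4, 44.5])]
tile far [array([ 59.4, -24.3,   8.7]), array([59.4, 22.9,  8.7])]
```

View pics/c7.png

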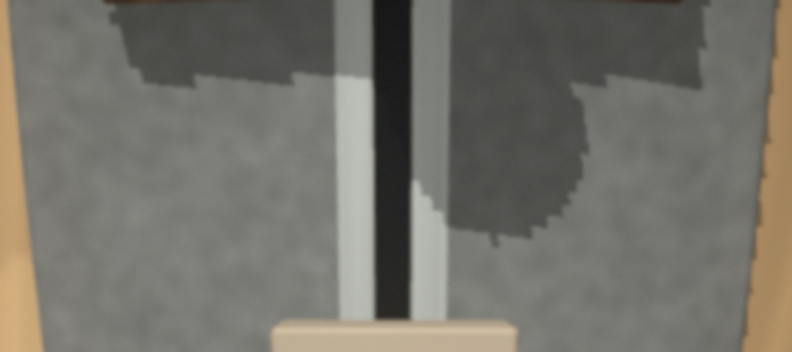

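>>> {"op": "step_arm", "data": {
  "plan": [
    {"wx":0,"wy":0,"wz":0,"tx":-0.2,"ty":0,"tz":0.6,"hand":0.3},
    {"wx":0,"wy":0,"wz":0,"tx":0,"ty":0,"tz":0.7,"hand":0.3},
    {"wx":0,"wy":0,"wz":0,"tx":0,"ty":0,"tz":0.5,"hand":0.3},
    {"wx":0,"wy":0,"wz":0,"tx":0,"ty":0,"tz":0.25,"hand":0.3},
    {"wx":0,"wy":0,"wz":0,"tx":0,"ty":0,"tz":0,"hand":0.3},
    {"wx":0,"wy":0,"wz":0,"tx":0,"ty":0,"tz":0,"hand":0.3},
    {"wx":0,"wy":0,"wz":0,"tx":0,"ty":0,"tz":0,"hand":0.3},
    {"wx":0,"wy":0,"wz":0,"tx":0,"ty":0,"tz":0,"hand":0.56},
    {"wx":0,"wy":0,"wz":0,"tx":0,"ty":0,"tz":0,"hand":0.65},
    {"wx":0,"wy":0,"wz":0,"tx":0,"ty":0,"tz":0,"hand":0.75}
  ]
}}

```text
clock: 7.9
position: [0.5589, -0.0126, 0.043]
ee_rot: [-2.078, -2.356, 0.0]
force: [0.1, -0.2, 0.4]
width: 0.657
```

```bash
python3 - <<'E'
from h import *
tool([.5357,.144,.15],7.08)
E
```

```text
clock 7.9 pos [ 0.5589 -0.0126  0.043 ] ydeg 7.19 tilt [ 0.e+00 -2.e-04 -1.e+00] joint [-0.33  0.6   0.36  1.96 -0.34  0.64  0.37] F [ 0.15 -0.18  0.35] T [-0.088  0.05   0.057] w 0.657
wz units 0.02 shift now-frame cm [ 15.83  -0.34 -10.7 ]
shift in post-turn frame cm [ 15.83  -0.37 -10.7 ]
```

>>> {"op": "step_arm", "data": {
  "plan": [
    {"wx":0,"wy":0,"wz":0,"tx":0,"ty":0,"tz":0,"hand":0.9},
    {"wx":0,"wy":0,"wz":0,"tx":0,"ty":0,"tz":-1.5,"hand":1},
    {"wx":0,"wy":0,"wz":0,"tx":0,"ty":0,"tz":-3,"hand":1},
    {"wx":0,"wy":0,"wz":0,"tx":0,"ty":0,"tz":-3,"hand":1},
    {"wx":0,"wy":0,"wz":0,"tx":1,"ty":-0.1,"tz":-2,"hand":1},
    {"wx":0,"wy":0,"wz":0,"tx":3,"ty":-0.1,"tz":-1.2,"hand":1},
    {"wx":0,"wy":0,"wz":0,"tx":3,"ty":-0.1,"tz":0,"hand":1},
    {"wx":0,"wy":0,"wz":0,"tx":0.5,"ty":0,"tz":0,"hand":1},
    {"wx":0,"wy":0,"wz":0,"tx":0,"ty":0,"tz":0,"hand":1},
    {"wx":0,"wy":0,"wz":0,"tx":0,"ty":0,"tz":0,"hand":1}
  ]
}}

```text
clock: 8.73
position: [0.5464, 0.0613, 0.1501]
ee_rot: [2.077, 2.357, -0.001]
force: [-0.9, 0.0, -0.1]
width: 1.001
```

```bash
python3 - <<'E'
from h import *
tool([.5363,.1464,.15],7.08)
save('wrist','w5')
tool([.5363,.1464,.15],7.08)
E
```

```text
clock 8.73 pos [0.5464 0.0613 0.1501] ydeg 7.25 tilt [-4.e-04 -4.e-04 -1.e+00] joint [-0.53  0.44  0.44  1.9  -0.24  0.85  0.16] F [-0.87  0.01 -0.12] T [-0.123  0.005 -0.02 ] w 1.001
wz units 0.03 shift now-frame cm [8.57 0.07 0.01]
shift in post-turn frame cm [8.57 0.05 0.01]
clock 8.78 pos [0.5465 0.0603 0.1501] ydeg 7.15 tilt [-8.e-04 -4.e-04 -1.e+00] joint [-0.53  0.44  0.44  1.9  -0.24  0.85  0.16] F [-0.57 -0.11 -0.17] T [-0.134  0.063 -0.035] w 1.001
wz units 0.01 shift now-frame cm [8.67 0.06 0.  ]
shift in post-turn frame cm [8.67 0.05 0.  ]
```

View pics/w5.png

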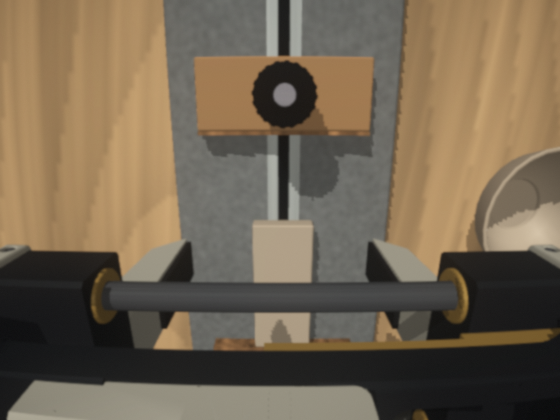

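The tile lies straight on the board (253..312, 221..345), centred on the slot. The knob is at (284.5,95), and the jaw bar spans (196..373, 57..135).

```bash
python3 - <<'E'
from h import *
z=load('w5');crop('w5',180,40,390,240,3,'c8')
s=arm.observe();M=Rot.from_rotvec(s['ee_rot']).as_matrix();p=s['position']
def tf(px,h): return (M.T@(onplane(z,px,h)-p)*1000).round(1)
print('knob',tf((284.5,95),.07),tf((285,95),.072),'rimL/R',tf((252,95),.07),tf((317,95),.07),'T/B',tf((284,61),.07),tf((284,129),.07))
print('jaw corners',[tf(q,.034) for q in [(196,57),(373,57),(372,131),(197,131)]],'foot',tf((284,136),.02))
print('slot',tf((284,20),.02),tf((284,190),.02));print('tile',[tf(q,.035) for q in [(253,221),(312,221)]])
tool(onplane(z,(284.5,95),.07),7.08)
E
```

```text
knob [83.4  2.6 80. ] [83.3  2.8 78. ] rimL/R [ 83.4 -17.8  80.1] [83.4 22.9 80. ] T/B [103.6   2.2  80. ] [62.3  2.3 80.1]
jaw corners [array([111.2, -60.4, 116. ]), array([111.5,  66.5, 116. ]), array([ 58.9,  69.2, 116. ]), array([ 58.6, -62.6, 116.1])] foot [ 53.5   3.1 130.1]
slot [138.7   2.7 130. ] [  9.3   3.3 130.1]
tile [array([-12.7, -21.8, 115.1]), array([-12.6,  25.8, 115.1])]
clock 8.78 pos [0.5465 0.0603 0.1501] ydeg 7.15 tilt [-8.e-04 -4.e-04 -1.e+00] joint [-0.53  0.44  0.44  1.9  -0.24  0.85  0.16] F [-0.57 -0.11 -0.17] T [-0.134  0.063 -0.035] w 1.001
wz units 0.01 shift now-frame cm [8.34 0.26 8.  ]
shift in post-turn frame cm [8.34 0.24 8.  ]
```

View pics/c8.png

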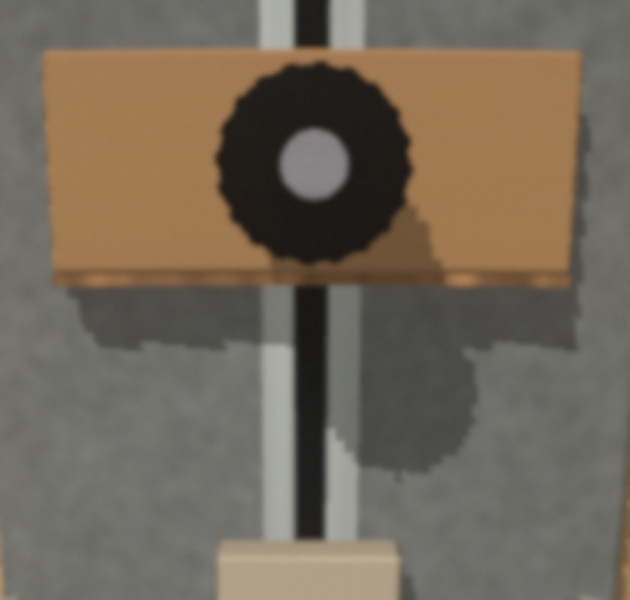

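>>> {"op": "step_arm", "data": {
  "plan": [
    {"wx":0,"wy":0,"wz":0,"tx":2,"ty":0.14,"tz":0,"hand":1},
    {"wx":0,"wy":0,"wz":0,"tx":3,"ty":0.14,"tz":0,"hand":1},
    {"wx":0,"wy":0,"wz":0,"tx":2.3,"ty":0,"tz":0.5,"hand":1},
    {"wx":0,"wy":0,"wz":0,"tx":1,"ty":0,"tz":1.5,"hand":1},
    {"wx":0,"wy":0,"wz":0,"tx":0,"ty":0,"tz":1.5,"hand":1},
    {"wx":0,"wy":0,"wz":0,"tx":0,"ty":0,"tz":1,"hand":1},
    {"wx":0,"wy":0,"wz":0,"tx":0,"ty":0,"tz":0,"hand":1},
    {"wx":0,"wy":0,"wz":0,"tx":0,"ty":0,"tz":0,"hand":1},
    {"wx":0,"wy":0,"wz":0,"tx":0,"ty":0,"tz":0,"hand":1},
    {"wx":0,"wy":0,"wz":0,"tx":0,"ty":0,"tz":0,"hand":1}
  ]
}}

```text
clock: 9.62
position: [0.5397, 0.1433, 0.1061]
ee_rot: [2.079, 2.354, 0.002]
force: [-0.1, 0.0, -0.4]
width: 0.996
```

```bash
python3 - <<'E'
from h import *
tool([.5391,.1434,.062],7.08)
save('wrist','w6');save('top','top6')
s=arm.observe();print(s['position'])
E
```

```text
clock 9.62 pos [0.5397 0.1433 0.1061] ydeg 7.11 tilt [ 1.0e-04  1.3e-03 -1.0e+00] joint [-0.64  0.51  0.4   1.92 -0.28  0.77  0.04] F [-0.07  0.03 -0.38] T [-0.126  0.043 -0.039] w 0.996
wz units 0.01 shift now-frame cm [ 0.01 -0.06  4.41]
shift in post-turn frame cm [ 0.01 -0.06  4.41]
[0.53947554 0.14376307 0.10607616]
```

View pics/w6.png

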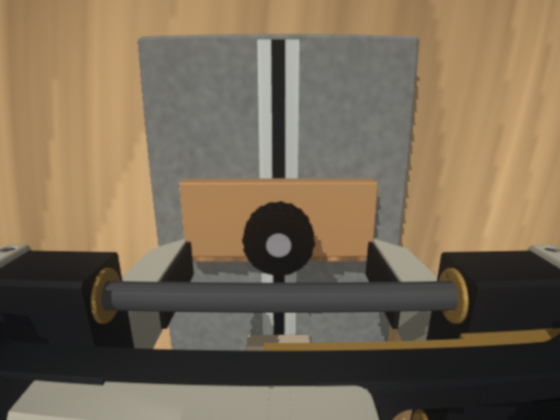

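The whole knob is visible: rim (243..315, 202..276), cap (279,245), and the jaw's rear edge at v=180.

```bash
python3 - <<'E'
from h import *
z=load('w6');crop('w6',170,170,390,300,3.5,'c9')
s=arm.observe();M=Rot.from_rotvec(s['ee_rot']).as_matrix();p=s['position']
def tf(px,h): return (M.T@(onplane(z,px,h)-p)*1000).round(1)
print('knob rim',tf((243,238),.07),tf((315,238),.07),tf((279,276),.07),'cap',tf((278.5,245),.071))
print('jaw',[tf(q,.034) for q in [(181,180),(377,180)]],'front',tf((200,257),.034),'slot',tf((278.5,100),.02))
print((M.T@(z['R'].T@-z['t']-p)).round(4))
E
```

```text
knob rim [  5.1 -20.9  36.1] [ 5.1 19.5 36.1] [-18.8  -0.7  36.1] cap [ 1.3 -1.  35.1]
jaw [array([ 30.5, -64.3,  72. ]), array([30.5, 62.8, 72.2])] front [-24.2 -55.6  72. ] slot [80.2 -1.1 86.1]
[ 0.0766 -0.0007 -0.1364]
```

View pics/c9.png

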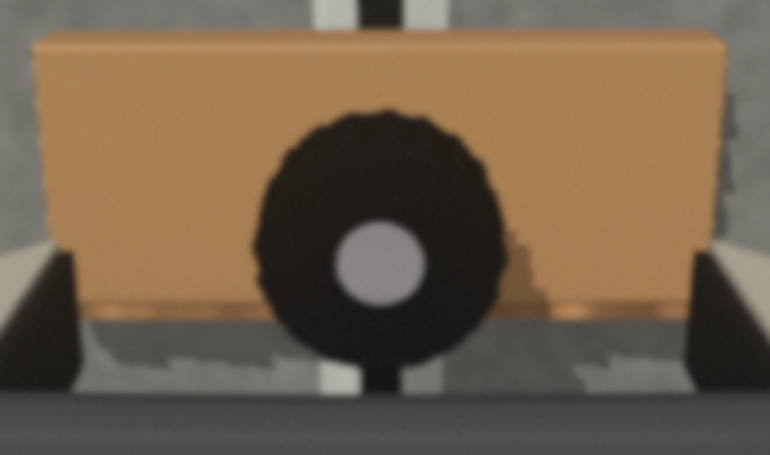

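>>> {"op": "step_arm", "data": {
  "plan": [
    {"wx":0,"wy":0,"wz":0,"tx":0.17,"ty":0,"tz":1,"hand":1},
    {"wx":0,"wy":0,"wz":0,"tx":0,"ty":0,"tz":1.5,"hand":1},
    {"wx":0,"wy":0,"wz":0,"tx":0,"ty":0,"tz":1.2,"hand":1},
    {"wx":0,"wy":0,"wz":0,"tx":0,"ty":0,"tz":0.7,"hand":0.8},
    {"wx":0,"wy":0,"wz":0,"tx":0,"ty":0,"tz":0,"hand":0.6},
    {"wx":0,"wy":0,"wz":0,"tx":0,"ty":0,"tz":0,"hand":0.5},
    {"wx":0,"wy":0,"wz":0,"tx":0,"ty":0,"tz":0,"hand":0.35},
    {"wx":0,"wy":0,"wz":0,"tx":0,"ty":0,"tz":0,"hand":0.35},
    {"wx":0,"wy":0,"wz":0,"tx":0,"ty":0,"tz":0,"hand":0.35},
    {"wx":0,"wy":0,"wz":0,"tx":0,"ty":0,"tz":0,"hand":0.35}
  ],
  "force": 25
}}

```text
clock: 10.55
position: [0.539, 0.1459, 0.0618]
ee_rot: [2.077, 2.356, 0.001]
force: [-0.9, 0.2, 0.8]
width: 0.542
```

```bash
python3 - <<'E'
from h import *
tool([.5391,.1454,.062],7.08)
save('scene','s7');crop('s7',290,190,460,290,4,'c10')
E
```

```text
clock 10.55 pos [0.539  0.1459 0.0618] ydeg 7.2 tilt [ 3.e-04  8.e-04 -1.e+00] joint [-0.62  0.57  0.37  1.95 -0.32  0.67  0.07] F [-0.88  0.21  0.82] T [-0.167  0.036 -0.028] w 0.542
wz units 0.02 shift now-frame cm [-0.05  0.   -0.02]
shift in post-turn frame cm [-0.05  0.   -0.02]
```

View pics/c10.png

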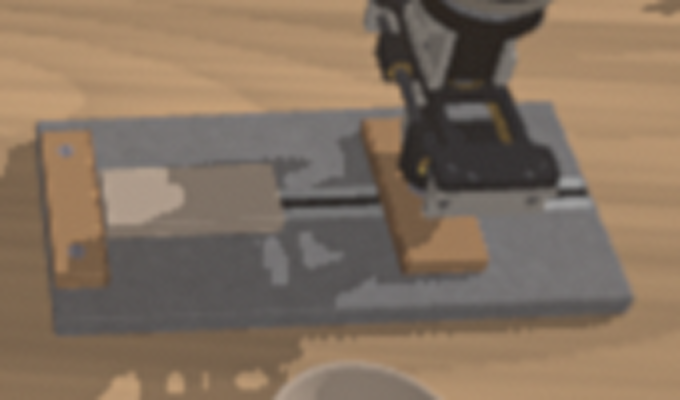

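Scene crop: the tile lies flat between the jaws and the gripper is over the knob. The width should read 0.446 on the knob, so I'll let the fingers finish closing.

>>> {"op": "step_arm", "data": {
  "plan": [
    {"wx":0,"wy":0,"wz":0,"tx":0,"ty":0,"tz":0,"hand":0.35},
    {"wx":0,"wy":0,"wz":0,"tx":0,"ty":0,"tz":0,"hand":0.35},
    {"wx":0,"wy":0,"wz":0,"tx":0,"ty":0,"tz":0,"hand":0.35},
    {"wx":0,"wy":0,"wz":0,"tx":0,"ty":0,"tz":0,"hand":0.35},
    {"wx":0,"wy":0,"wz":0,"tx":0,"ty":0,"tz":0,"hand":0.35},
    {"wx":0,"wy":0,"wz":0,"tx":0,"ty":0,"tz":0,"hand":0.35},
    {"wx":0,"wy":0,"wz":0,"tx":-0.1,"ty":0,"tz":0,"hand":0.35},
    {"wx":0,"wy":0,"wz":0,"tx":-0.1,"ty":0,"tz":0,"hand":0.35},
    {"wx":0,"wy":0,"wz":0,"tx":0,"ty":0,"tz":0,"hand":0.35},
    {"wx":0,"wy":0,"wz":0,"tx":0,"ty":0,"tz":0,"hand":0.35}
  ]
}}

```text
clock: 11.43
position: [0.539, 0.1454, 0.0616]
ee_rot: [-2.076, -2.357, -0.002]
force: [-0.9, 4.8, 4.8]
width: 0.439
```

```bash
python3 - <<'E'
from h import *
tool([.5391,.1454,.062],7.08)
E
```

```text
clock 11.43 pos [0.539  0.1454 0.0616] ydeg 7.27 tilt [ 1.8e-03  5.0e-04 -1.0e+00] joint [-0.62  0.57  0.36  1.95 -0.32  0.67  0.07] F [-0.88  4.79  4.81] T [ 0.962  0.264 -0.066] w 0.439
wz units 0.03 shift now-frame cm [-0.    0.01 -0.04]
shift in post-turn frame cm [-0.    0.01 -0.04]
```

>>> {"op": "step_arm", "data": {
  "plan": [
    {"wx":0,"wy":0,"wz":0,"tx":-0.1,"ty":0,"tz":0,"hand":0.35},
    {"wx":0,"wy":0,"wz":0,"tx":-0.1,"ty":0,"tz":0,"hand":0.35},
    {"wx":0,"wy":0,"wz":0,"tx":-0.1,"ty":0,"tz":0,"hand":0.35},
    {"wx":0,"wy":0,"wz":0,"tx":0,"ty":0,"tz":0,"hand":0.35},
    {"wx":0,"wy":0,"wz":0,"tx":0,"ty":0,"tz":0,"hand":0.35},
    {"wx":0,"wy":0,"wz":0,"tx":0,"ty":0,"tz":0,"hand":0.35},
    {"wx":0,"wy":0,"wz":0,"tx":0,"ty":0,"tz":0,"hand":0.35},
    {"wx":0,"wy":0,"wz":0,"tx":0,"ty":0,"tz":0,"hand":0.35},
    {"wx":0,"wy":0,"wz":0,"tx":0,"ty":0,"tz":0,"hand":0.35},
    {"wx":0,"wy":0,"wz":0,"tx":0,"ty":0,"tz":0,"hand":0.35}
  ]
}}

```text
clock: 12.27
position: [0.5393, 0.143, 0.0616]
ee_rot: [-2.075, -2.357, -0.003]
force: [-1.4, 6.4, 5.2]
width: 0.44
```

```bash
python3 - <<'E'
from h import *
tool([.5391,.1454,.062],7.08)
E
```

```text
clock 12.27 pos [0.5393 0.143  0.0616] ydeg 7.29 tilt [ 2.3e-03  5.0e-04 -1.0e+00] joint [-0.61  0.57  0.36  1.95 -0.32  0.67  0.07] F [-1.41  6.37  5.24] T [ 1.314  0.296 -0.033] w 0.44
wz units 0.04 shift now-frame cm [ 0.24  0.01 -0.04]
shift in post-turn frame cm [ 0.24  0.01 -0.04]
```

>>> {"op": "step_arm", "data": {
  "plan": [
    {"wx":0,"wy":0,"wz":0,"tx":-0.2,"ty":0,"tz":0,"hand":0.35},
    {"wx":0,"wy":0,"wz":0,"tx":-0.2,"ty":0,"tz":0,"hand":0.35},
    {"wx":0,"wy":0,"wz":0,"tx":-0.2,"ty":0,"tz":0,"hand":0.35},
    {"wx":0,"wy":0,"wz":0,"tx":-0.2,"ty":0,"tz":0,"hand":0.35},
    {"wx":0,"wy":0,"wz":0,"tx":0,"ty":0,"tz":0,"hand":0.35},
    {"wx":0,"wy":0,"wz":0,"tx":0,"ty":0,"tz":0,"hand":0.35},
    {"wx":0,"wy":0,"wz":0,"tx":0,"ty":0,"tz":0,"hand":0.35},
    {"wx":0,"wy":0,"wz":0,"tx":0,"ty":0,"tz":0,"hand":0.35},
    {"wx":0,"wy":0,"wz":0,"tx":0,"ty":0,"tz":0,"hand":0.35},
    {"wx":0,"wy":0,"wz":0,"tx":0,"ty":0,"tz":0,"hand":0.35}
  ]
}}

```text
clock: 13.1
position: [0.5403, 0.1347, 0.0616]
ee_rot: [-2.075, -2.357, -0.003]
force: [-1.5, 5.9, 4.4]
width: 0.438
```

```bash
python3 - <<'E'
from h import *
tool([.5391,.1454,.062],7.08)
save('wrist','w8')
z=load('w8');crop('w8',170,150,390,300,3.5,'c11')
E
```

```text
clock 13.1 pos [0.5403 0.1347 0.0616] ydeg 7.28 tilt [ 2.e-03  5.e-04 -1.e+00] joint [-0.6   0.57  0.36  1.95 -0.32  0.67  0.09] F [-1.49  5.87  4.4 ] T [ 1.134  0.243 -0.03 ] w 0.438
wz units 0.03 shift now-frame cm [ 1.07  0.01 -0.04]
shift in post-turn frame cm [ 1.07  0.01 -0.04]
```

View pics/w8.png

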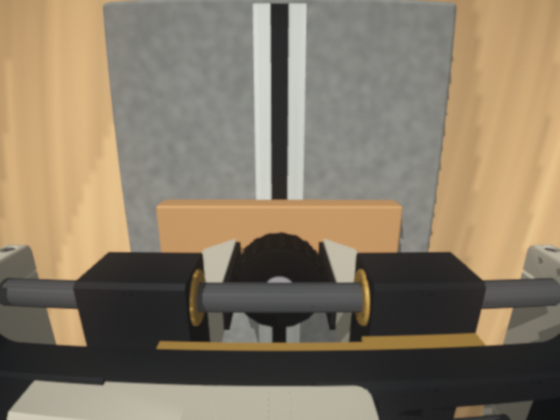

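```bash
python3 - <<'E'
from h import *
bc=np.array([.5451,.0759]);u=np.array([np.cos(np.radians(97.08)),np.sin(np.radians(97.08))])
for fn,px,e in (('w6',[(190,180),(370,180)],[(280,37.5)]),('w8',[(180,204),(380,204)],[(280,3)])):
    z=load(fn);print(fn,[round(float((onplane(z,q,.034)[:2]-bc)@u)*1000,1) for q in px],[round(float((onplane(z,q,.02)[:2]-bc)@u)*1000,1) for q in e])
E
```

```text
w6 [98.4, 98.7] [186.2]
w8 [86.6, 87.1] [185.1]
```

View pics/c11.png

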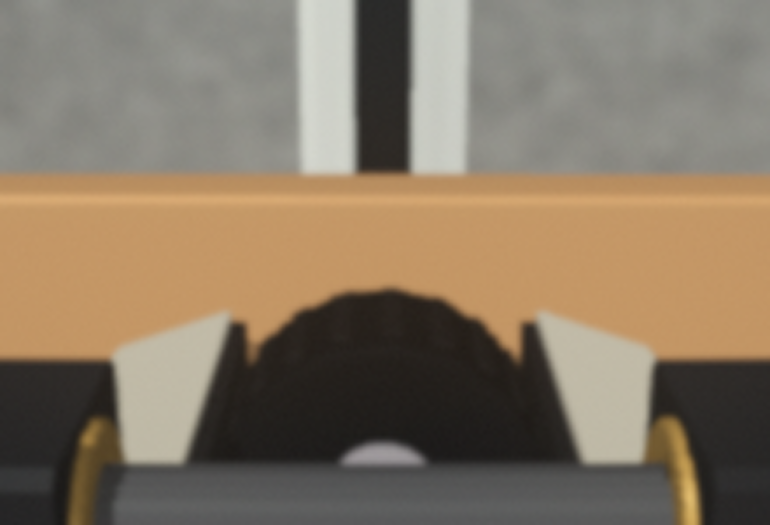

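The jaw moved about 11 mm with the hand at a steady 6 N or so (wrist view: rear edge now at v≈204, knob between the pads). It already slides, so I won't unscrew it. Sliding it on.

>>> {"op": "step_arm", "data": {
  "plan": [
    {"wx":0,"wy":0,"wz":0.03,"tx":-0.4,"ty":0,"tz":0,"hand":0.35},
    {"wx":0,"wy":0,"wz":0,"tx":-0.7,"ty":0,"tz":0,"hand":0.35},
    {"wx":0,"wy":0,"wz":0,"tx":-0.8,"ty":0,"tz":0,"hand":0.35},
    {"wx":0,"wy":0,"wz":0,"tx":-0.8,"ty":0,"tz":0,"hand":0.35},
    {"wx":0,"wy":0,"wz":0,"tx":-0.8,"ty":0,"tz":0,"hand":0.35},
    {"wx":0,"wy":0,"wz":0,"tx":-0.8,"ty":0,"tz":0,"hand":0.35},
    {"wx":0,"wy":0,"wz":0,"tx":-0.5,"ty":0,"tz":0,"hand":0.35},
    {"wx":0,"wy":0,"wz":0,"tx":-0.2,"ty":0,"tz":0,"hand":0.35},
    {"wx":0,"wy":0,"wz":0,"tx":0,"ty":0,"tz":0,"hand":0.35},
    {"wx":0,"wy":0,"wz":0,"tx":0,"ty":0,"tz":0,"hand":0.35}
  ]
}}

```text
clock: 13.98
position: [0.5467, 0.0844, 0.0616]
ee_rot: [-2.08, -2.354, -0.002]
force: [-0.6, 4.6, 5.0]
width: 0.438
```

```bash
python3 - <<'E'
from h import *
tool([.5391,.1454,.062],7.08)
save('scene','s9');save('top','top9');crop('s9',290,190,460,290,4,'c12');crop('top9',75,120,275,250,4,'c13')
E
```

```text
clock 13.98 pos [0.5467 0.0844 0.0616] ydeg 7.07 tilt [ 1.3e-03  7.0e-04 -1.0e+00] joint [-0.51  0.57  0.36  1.96 -0.31  0.67  0.17] F [-0.56  4.63  4.99] T [0.876 0.151 0.157] w 0.438
wz units -0.0 shift now-frame cm [ 6.15 -0.   -0.03]
shift in post-turn frame cm [ 6.15 -0.   -0.03]
```

View pics/c12.png

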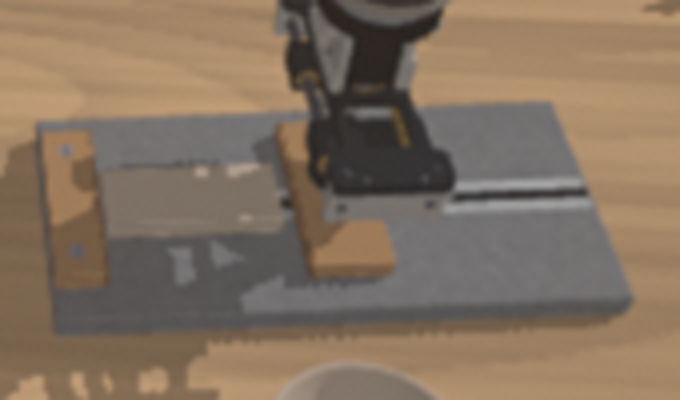

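View pics/c13.png

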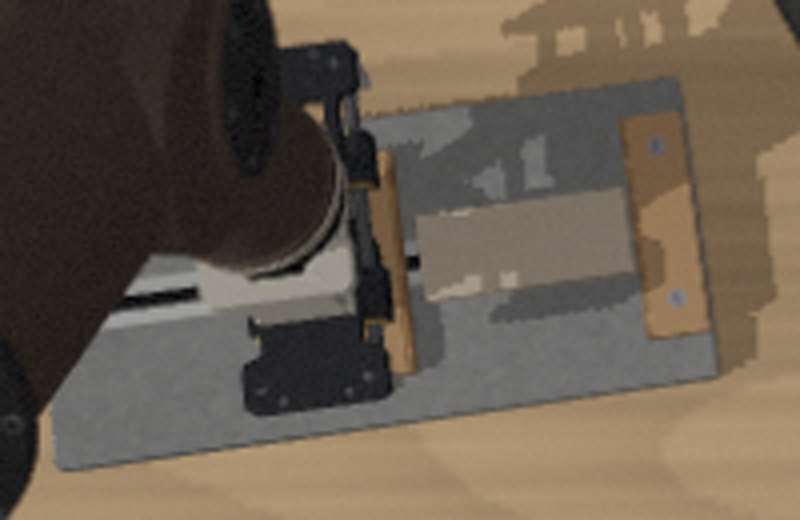

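Top and scene crops: the tile is square and almost on the fixed jaw, with about 9 mm left to the sliding jaw.

>>> {"op": "step_arm", "data": {
  "plan": [
    {"wx":0,"wy":0,"wz":0,"tx":-0.2,"ty":0,"tz":0,"hand":0.35},
    {"wx":0,"wy":0,"wz":0,"tx":-0.2,"ty":0,"tz":0,"hand":0.35},
    {"wx":0,"wy":0,"wz":0,"tx":-0.2,"ty":0,"tz":0,"hand":0.35},
    {"wx":0,"wy":0,"wz":0,"tx":-0.2,"ty":0,"tz":0,"hand":0.35},
    {"wx":0,"wy":0,"wz":0,"tx":-0.2,"ty":0,"tz":0,"hand":0.35},
    {"wx":0,"wy":0,"wz":0,"tx":-0.2,"ty":0,"tz":0,"hand":0.35},
    {"wx":0,"wy":0,"wz":0,"tx":-0.1,"ty":0,"tz":0,"hand":0.35},
    {"wx":0,"wy":0,"wz":0,"tx":0,"ty":0,"tz":0,"hand":0.35},
    {"wx":0,"wy":0,"wz":0,"tx":0,"ty":0,"tz":0,"hand":0.35},
    {"wx":0,"wy":0,"wz":0,"tx":0,"ty":0,"tz":0,"hand":0.35}
  ],
  "force": 50
}}

```text
clock: 14.92
position: [0.5483, 0.0723, 0.0616]
ee_rot: [-2.079, -2.354, -0.003]
force: [-1.4, 6.5, 5.2]
width: 0.437
```

```bash
python3 - <<'E'
from h import *
tool([.5467,.0844,.062],7.08)
E
```

```text
clock 14.92 pos [0.5483 0.0723 0.0616] ydeg 7.11 tilt [ 1.9e-03  7.0e-04 -1.0e+00] joint [-0.48  0.57  0.36  1.96 -0.31  0.67  0.19] F [-1.42  6.55  5.21] T [1.386 0.128 0.012] w 0.437
wz units 0.01 shift now-frame cm [ 1.22 -0.   -0.04]
shift in post-turn frame cm [ 1.22 -0.01 -0.04]
```

>>> {"op": "step_arm", "data": {
  "plan": [
    {"wx":0,"wy":0,"wz":0,"tx":-0.15,"ty":0,"tz":0,"hand":0.35},
    {"wx":0,"wy":0,"wz":0,"tx":-0.15,"ty":0,"tz":0,"hand":0.35},
    {"wx":0,"wy":0,"wz":0,"tx":-0.15,"ty":0,"tz":0,"hand":0.35},
    {"wx":0,"wy":0,"wz":0,"tx":-0.15,"ty":0,"tz":0,"hand":0.35},
    {"wx":0,"wy":0,"wz":0,"tx":0,"ty":0,"tz":0,"hand":0.35},
    {"wx":0,"wy":0,"wz":0,"tx":0,"ty":0,"tz":0,"hand":0.35},
    {"wx":0,"wy":0,"wz":0,"tx":0,"ty":0,"tz":0,"hand":0.35},
    {"wx":0,"wy":0,"wz":0,"tx":0,"ty":0,"tz":0,"hand":0.35},
    {"wx":0,"wy":0,"wz":0,"tx":0,"ty":0,"tz":0,"hand":0.35},
    {"wx":0,"wy":0,"wz":0,"tx":0,"ty":0,"tz":0,"hand":0.35}
  ]
}}

```text
clock: 15.75
position: [0.5484, 0.0714, 0.0616]
ee_rot: [-2.071, -2.355, -0.008]
force: [-2.1, 21.5, 7.1]
width: 0.431
```

```bash
python3 - <<'E'
from h import *
tool([.5483,.0723,.062],7.08)
save('top','top10');crop('top10',75,120,275,250,4,'c14')
E
```

```text
clock 15.75 pos [0.5484 0.0714 0.0616] ydeg 7.34 tilt [ 7.1e-03  1.0e-04 -1.0e+00] joint [-0.47  0.56  0.35  1.96 -0.31  0.67  0.21] F [-2.12 21.45  7.13] T [ 4.459  0.597 -0.076] w 0.431
wz units 0.04 shift now-frame cm [ 0.09  0.01 -0.04]
shift in post-turn frame cm [ 0.09  0.01 -0.04]
```

View pics/c14.png

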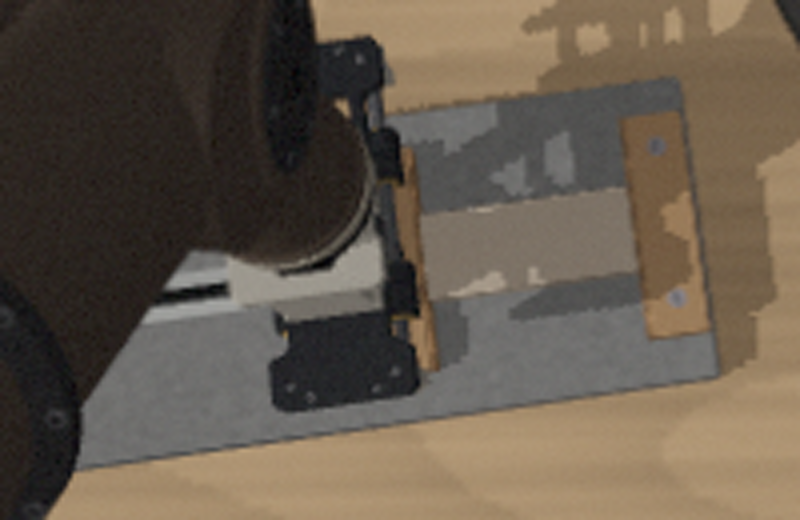

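Jaw and tile are seated, with about 21 N of push, no gap in the top crop and the tile square. Now tightening clockwise.

>>> {"op": "step_arm", "data": {
  "plan": [
    {"wx":0,"wy":0,"wz":0,"tx":0.15,"ty":0,"tz":0,"hand":0.3},
    {"wx":0,"wy":0,"wz":0.5,"tx":0,"ty":0,"tz":0.01,"hand":0.3},
    {"wx":0,"wy":0,"wz":0.8,"tx":0,"ty":0,"tz":0.01,"hand":0.3},
    {"wx":0,"wy":0,"wz":0.8,"tx":0,"ty":0,"tz":0.01,"hand":0.3},
    {"wx":0,"wy":0,"wz":0.8,"tx":0,"ty":0,"tz":0.01,"hand":0.3},
    {"wx":0,"wy":0,"wz":0.8,"tx":0,"ty":0,"tz":0.01,"hand":0.3},
    {"wx":0,"wy":0,"wz":0.8,"tx":0,"ty":0,"tz":0.01,"hand":0.3},
    {"wx":0,"wy":0,"wz":0.8,"tx":0,"ty":0,"tz":0.01,"hand":0.3},
    {"wx":0,"wy":0,"wz":0,"tx":0,"ty":0,"tz":0,"hand":0.3},
    {"wx":0,"wy":0,"wz":0,"tx":0,"ty":0,"tz":0,"hand":0.3}
  ],
  "force": 60
}}

```text
clock: 16.63
position: [0.5488, 0.0715, 0.0612]
ee_rot: [-2.639, -1.696, -0.005]
force: [-1.6, 17.7, 10.1]
width: 0.433
```

```bash
python3 - <<'E'
from h import *
tool([.5484,.0714,.062],-24.8)
E
```

```text
clock 16.63 pos [0.5488 0.0715 0.0612] ydeg -24.56 tilt [ 0.0054 -0.0024 -1.    ] joint [-0.58  0.59  0.51  1.97 -0.45  0.69 -0.22] F [-1.56 17.7  10.07] T [ 3.704  0.54  -0.222] w 0.433
wz units 0.04 shift now-frame cm [-0.02 -0.03 -0.08]
shift in post-turn frame cm [-0.02 -0.03 -0.08]
```

>>> {"op": "step_arm", "data": {
  "plan": [
    {"wx":0,"wy":0,"wz":0.5,"tx":0,"ty":0,"tz":0.01,"hand":0.3},
    {"wx":0,"wy":0,"wz":0.8,"tx":0,"ty":0,"tz":0.01,"hand":0.3},
    {"wx":0,"wy":0,"wz":0.8,"tx":0,"ty":0,"tz":0.01,"hand":0.3},
    {"wx":0,"wy":0,"wz":0.8,"tx":0,"ty":0,"tz":0.01,"hand":0.3},
    {"wx":0,"wy":0,"wz":0.8,"tx":0,"ty":0,"tz":0.01,"hand":0.3},
    {"wx":0,"wy":0,"wz":0.5,"tx":0,"ty":0,"tz":0.01,"hand":0.3},
    {"wx":0,"wy":0,"wz":0,"tx":0,"ty":0,"tz":0,"hand":0.3},
    {"wx":0,"wy":0,"wz":0,"tx":0,"ty":0,"tz":0,"hand":0.3},
    {"wx":0,"wy":0,"wz":0,"tx":0,"ty":0,"tz":0,"hand":0.3},
    {"wx":0,"wy":0,"wz":0,"tx":0,"ty":0,"tz":0,"hand":0.3}
  ]
}}

```text
clock: 17.47
position: [0.5482, 0.0705, 0.0608]
ee_rot: [-2.944, -1.08, -0.001]
force: [-5.3, 14.2, 18.2]
width: 0.44
```

```bash
python3 - <<'E'
from h import *
tool([.5484,.0714,.062],-50)
E
```

```text
clock 17.47 pos [0.5482 0.0705 0.0608] ydeg -49.7 tilt [ 0.0027 -0.005  -1.    ] joint [-0.66  0.62  0.63  1.98 -0.56  0.72 -0.55] F [-5.32 14.23 18.22] T [3.052 1.391 0.654] w 0.44
wz units 0.05 shift now-frame cm [ 0.08 -0.06 -0.12]
shift in post-turn frame cm [ 0.07 -0.06 -0.12]
```

>>> {"op": "step_arm", "data": {
  "plan": [
    {"wx":0,"wy":0,"wz":0.5,"tx":0,"ty":0,"tz":0,"hand":0.3},
    {"wx":0,"wy":0,"wz":0.7,"tx":0,"ty":0,"tz":0,"hand":0.3},
    {"wx":0,"wy":0,"wz":0.7,"tx":0,"ty":0,"tz":0,"hand":0.3},
    {"wx":0,"wy":0,"wz":0.5,"tx":0,"ty":0,"tz":0,"hand":0.3},
    {"wx":0,"wy":0,"wz":0,"tx":0,"ty":0,"tz":0,"hand":0.3},
    {"wx":0,"wy":0,"wz":0,"tx":0,"ty":0,"tz":0,"hand":0.3},
    {"wx":0,"wy":0,"wz":0,"tx":0,"ty":0,"tz":0,"hand":0.3},
    {"wx":0,"wy":0,"wz":0,"tx":0,"ty":0,"tz":0,"hand":0.3},
    {"wx":0,"wy":0,"wz":0,"tx":0,"ty":0,"tz":0,"hand":0.3},
    {"wx":0,"wy":0,"wz":0,"tx":0,"ty":0,"tz":0,"hand":0.3}
  ]
}}

```text
clock: 18.3
position: [0.5453, 0.0691, 0.0604]
ee_rot: [-3.056, -0.702, 0.008]
force: [-14.3, 9.4, 26.7]
width: 0.437
```

```bash
python3 - <<'E'
from h import *
tool([.5484,.0714,.062],-64)
save('wrist','w11')
E
```

```text
clock 18.3 pos [0.5453 0.0691 0.0604] ydeg -64.13 tilt [-0.0037 -0.0074 -1.    ] joint [-0.7   0.64  0.7   1.98 -0.62  0.75 -0.74] F [-14.3    9.44  26.74] T [2.274 3.248 0.999] w 0.437
wz units -0.02 shift now-frame cm [ 0.37 -0.07 -0.16]
shift in post-turn frame cm [ 0.37 -0.07 -0.16]
```

View pics/w11.png

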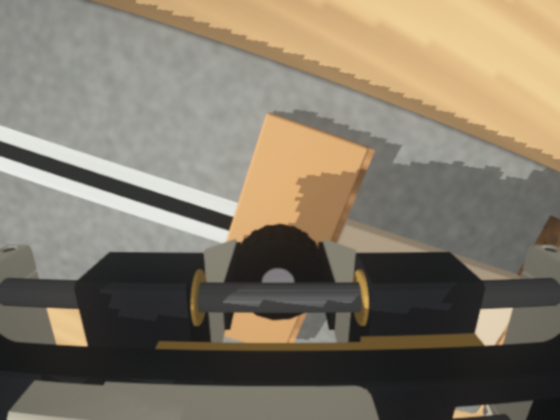

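>>> {"op": "step_arm", "data": {
  "plan": [
    {"wx":0,"wy":0,"wz":0,"tx":0,"ty":0,"tz":0,"hand":0.5},
    {"wx":0,"wy":0,"wz":0,"tx":0,"ty":0,"tz":0,"hand":0.7},
    {"wx":0,"wy":0,"wz":0,"tx":0,"ty":0,"tz":0,"hand":0.9},
    {"wx":0,"wy":0,"wz":0,"tx":0,"ty":0,"tz":0,"hand":1},
    {"wx":0,"wy":0,"wz":0,"tx":0,"ty":0,"tz":0,"hand":1},
    {"wx":0,"wy":0,"wz":0,"tx":0,"ty":0,"tz":-0.5,"hand":1},
    {"wx":0,"wy":0,"wz":0,"tx":0,"ty":0,"tz":-2,"hand":1},
    {"wx":0,"wy":0,"wz":0,"tx":0,"ty":0,"tz":-2,"hand":1},
    {"wx":0,"wy":0,"wz":0,"tx":0,"ty":0,"tz":0,"hand":1},
    {"wx":0,"wy":0,"wz":0,"tx":0,"ty":0,"tz":0,"hand":1}
  ]
}}

```text
clock: 19.18
position: [0.5494, 0.0658, 0.1061]
ee_rot: [3.063, 0.696, 0.004]
force: [0.7, 0.0, -0.7]
width: 0.991
```

```bash
python3 - <<'E'
from h import *
tool([.5484,.0714,.062],-64)
save('wrist','w12');save('top','top12');save('scene','s12')
crop('w12',150,60,410,300,3,'c15')
tool([.5484,.0714,.062],-64)
E
```

```text
clock 19.18 pos [0.5494 0.0658 0.1061] ydeg -64.39 tilt [ 2.2e-03  6.0e-04 -1.0e+00] joint [-0.75  0.58  0.77  1.95 -0.55  0.83 -0.8 ] F [ 0.65  0.04 -0.71] T [-0.14   0.174  0.046] w 0.991
wz units -0.07 shift now-frame cm [ 0.14 -0.55  4.41]
shift in post-turn frame cm [ 0.15 -0.55  4.41]
clock 19.33 pos [0.5481 0.0659 0.1045] ydeg -64.38 tilt [-1.e-03 -3.e-04 -1.e+00] joint [-0.75  0.59  0.77  1.95 -0.55  0.83 -0.8 ] F [-0.59 -0.18 -0.38] T [-0.103  0.117 -0.033] w 1.0
wz units -0.06 shift now-frame cm [ 0.27 -0.48  4.25]
shift in post-turn frame cm [ 0.27 -0.48  4.25]
```

View pics/w12.png

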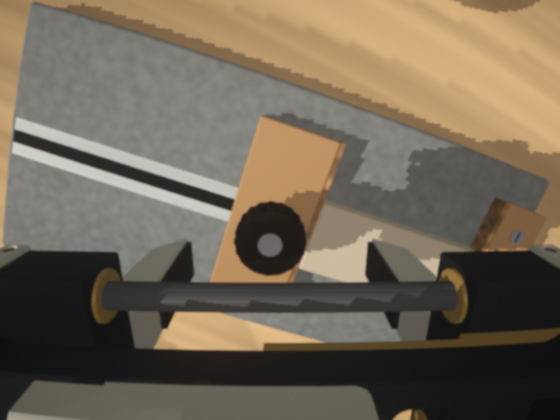

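View pics/c15.png

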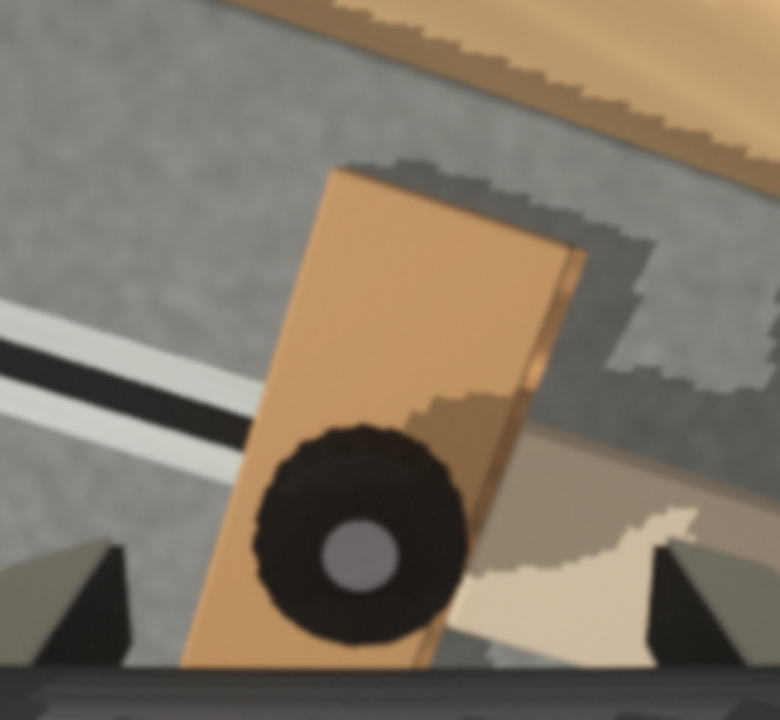

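The jaw bears on the tile; knob cap at (269.6,245), rim (235..306, 201..275). I'll regrip it centred and feel for the stop with no side load.

```bash
python3 - <<'E'
from h import *
z=load('w12');s=arm.observe();M=Rot.from_rotvec(s['ee_rot']).as_matrix();p=s['position'];p0=-z['R'].T@z['t']
P=onplane(z,(269.6,245),.070);print('cap',P,'rim bottom',onplane(z,(270,275),.069))
for q in [(235,237),(306,237)]: print(onplane(z,q,.069))
tool([P[0],P[1],.062],-64)
E
```

```text
cap [0.54708302 0.07115374 0.07      ] rim bottom [0.52955666 0.06268687 0.069     ]
[0.54262981 0.09058354 0.069     ]
[0.55993406 0.05464781 0.069     ]
clock 19.33 pos [0.5481 0.0659 0.1045] ydeg -64.38 tilt [-1.e-03 -3.e-04 -1.e+00] joint [-0.75  0.59  0.77  1.95 -0.55  0.83 -0.8 ] F [-0.59 -0.18 -0.38] T [-0.103  0.117 -0.033] w 1.0
wz units -0.06 shift now-frame cm [ 0.14 -0.51  4.25]
shift in post-turn frame cm [ 0.14 -0.51  4.25]
```

>>> {"op": "step_arm", "data": {
  "plan": [
    {"wx":0,"wy":0,"wz":0,"tx":0.22,"ty":-0.5,"tz":0,"hand":1},
    {"wx":0,"wy":0,"wz":0,"tx":0,"ty":0,"tz":1.5,"hand":1},
    {"wx":0,"wy":0,"wz":0,"tx":0,"ty":0,"tz":1.7,"hand":1},
    {"wx":0,"wy":0,"wz":0,"tx":0,"ty":0,"tz":1,"hand":1},
    {"wx":0,"wy":0,"wz":0,"tx":0,"ty":0,"tz":0,"hand":0.9},
    {"wx":0,"wy":0,"wz":0,"tx":0,"ty":0,"tz":0,"hand":0.7},
    {"wx":0,"wy":0,"wz":0,"tx":0,"ty":0,"tz":0,"hand":0.6},
    {"wx":0,"wy":0,"wz":0,"tx":0,"ty":0,"tz":0,"hand":0.6},
    {"wx":0,"wy":0,"wz":0,"tx":0,"ty":0,"tz":0,"hand":0.6},
    {"wx":0,"wy":0,"wz":0,"tx":0,"ty":0,"tz":0,"hand":0.6}
  ],
  "force": 40
}}

```text
clock: 20.17
position: [0.5487, 0.0714, 0.0636]
ee_rot: [-3.063, -0.696, -0.001]
force: [-0.0, 1.0, -0.1]
width: 0.624
```

```bash
python3 - <<'E'
from h import *
tool([.548,.0713,.0615],-64)
E
```

```text
clock 20.17 pos [0.5487 0.0714 0.0636] ydeg -64.38 tilt [ 9.e-04  0.e+00 -1.e+00] joint [-0.72  0.64  0.71  1.98 -0.61  0.75 -0.76] F [-0.05  0.96 -0.12] T [-0.087  0.132 -0.034] w 0.624
wz units -0.06 shift now-frame cm [-0.07 -0.02  0.21]
shift in post-turn frame cm [-0.07 -0.02  0.21]
```

Close, then turn a little.

>>> {"op": "step_arm", "data": {
  "plan": [
    {"wx":0,"wy":0,"wz":0,"tx":-0.03,"ty":0,"tz":0.15,"hand":0.5},
    {"wx":0,"wy":0,"wz":0,"tx":0,"ty":0,"tz":0,"hand":0.35},
    {"wx":0,"wy":0,"wz":0,"tx":0,"ty":0,"tz":0,"hand":0.35},
    {"wx":0,"wy":0,"wz":0,"tx":0,"ty":0,"tz":0,"hand":0.35},
    {"wx":0,"wy":0,"wz":0,"tx":0,"ty":0,"tz":0,"hand":0.35},
    {"wx":0,"wy":0,"wz":0,"tx":0,"ty":0,"tz":0,"hand":0.35},
    {"wx":0,"wy":0,"wz":0,"tx":0,"ty":0,"tz":0,"hand":0.35},
    {"wx":0,"wy":0,"wz":0,"tx":0,"ty":0,"tz":0,"hand":0.35},
    {"wx":0,"wy":0,"wz":0,"tx":0,"ty":0,"tz":0,"hand":0.35},
    {"wx":0,"wy":0,"wz":0,"tx":0,"ty":0,"tz":0,"hand":0.35}
  ],
  "force": 60
}}

```text
clock: 21.0
position: [0.5481, 0.0711, 0.0616]
ee_rot: [3.063, 0.696, 0.0]
force: [-0.9, -0.8, 0.8]
width: 0.432
```

```bash
python3 - <<'E'
from h import *
tool([.548,.0713,.0615],-64)
E
```

```text
clock 21.0 pos [0.5481 0.0711 0.0616] ydeg -64.39 tilt [ 0.e+00  1.e-04 -1.e+00] joint [-0.71  0.64  0.71  1.98 -0.62  0.74 -0.75] F [-0.94 -0.79  0.8 ] T [-0.252  0.155 -0.003] w 0.432
wz units -0.07 shift now-frame cm [-0.   -0.03  0.01]
shift in post-turn frame cm [-0.   -0.03  0.01]
```

>>> {"op": "step_arm", "data": {
  "plan": [
    {"wx":0,"wy":0,"wz":0.5,"tx":0,"ty":0,"tz":0,"hand":0.35},
    {"wx":0,"wy":0,"wz":0.5,"tx":0,"ty":0,"tz":0,"hand":0.35},
    {"wx":0,"wy":0,"wz":0.5,"tx":0,"ty":0,"tz":0,"hand":0.35},
    {"wx":0,"wy":0,"wz":0.5,"tx":0,"ty":0,"tz":0,"hand":0.35},
    {"wx":0,"wy":0,"wz":0,"tx":0,"ty":0,"tz":0,"hand":0.35},
    {"wx":0,"wy":0,"wz":0,"tx":0,"ty":0,"tz":0,"hand":0.35},
    {"wx":0,"wy":0,"wz":0,"tx":0,"ty":0,"tz":0,"hand":0.35},
    {"wx":0,"wy":0,"wz":0,"tx":0,"ty":0,"tz":0,"hand":0.35},
    {"wx":0,"wy":0,"wz":0,"tx":0,"ty":0,"tz":0,"hand":0.35},
    {"wx":0,"wy":0,"wz":0,"tx":0,"ty":0,"tz":0,"hand":0.35}
  ]
}}

```text
clock: 21.83
position: [0.5492, 0.0714, 0.0618]
ee_rot: [-3.119, -0.375, -0.003]
force: [5.2, 0.1, -2.1]
width: 0.434
```

```bash
python3 - <<'E'
from h import *
tool([.548,.0713,.0615],-76.4)
E
```

```text
clock 21.83 pos [0.5492 0.0714 0.0618] ydeg -76.3 tilt [ 2.e-03  2.e-04 -1.e+00] joint [-0.75  0.66  0.77  1.98 -0.67  0.76 -0.91] F [ 5.2   0.08 -2.07] T [-0.049 -1.095  0.219] w 0.434
wz units 0.02 shift now-frame cm [-0.12 -0.02  0.03]
shift in post-turn frame cm [-0.12 -0.02  0.03]
```

>>> {"op": "step_arm", "data": {
  "plan": [
    {"wx":0,"wy":0,"wz":0.5,"tx":0,"ty":0,"tz":0,"hand":0.35},
    {"wx":0,"wy":0,"wz":0.5,"tx":0,"ty":0,"tz":0,"hand":0.35},
    {"wx":0,"wy":0,"wz":0.5,"tx":0,"ty":0,"tz":0.02,"hand":0.35},
    {"wx":0,"wy":0,"wz":0.5,"tx":0,"ty":0,"tz":0,"hand":0.35},
    {"wx":0,"wy":0,"wz":0,"tx":0,"ty":0,"tz":0,"hand":0.35},
    {"wx":0,"wy":0,"wz":0,"tx":0,"ty":0,"tz":0,"hand":0.35},
    {"wx":0,"wy":0,"wz":0,"tx":0,"ty":0,"tz":0,"hand":0.35},
    {"wx":0,"wy":0,"wz":0,"tx":0,"ty":0,"tz":0,"hand":0.35},
    {"wx":0,"wy":0,"wz":0,"tx":0,"ty":0,"tz":0,"hand":0.35},
    {"wx":0,"wy":0,"wz":0,"tx":0,"ty":0,"tz":0,"hand":0.35}
  ]
}}

```text
clock: 22.67
position: [0.5475, 0.0711, 0.0617]
ee_rot: [-3.141, -0.047, 0.002]
force: [-1.7, -0.7, 9.7]
width: 0.433
```

```bash
python3 - <<'E'
from h import *
tool([.548,.0713,.0615],-88.4)
E
```

```text
clock 22.67 pos [0.5475 0.0711 0.0617] ydeg -88.27 tilt [-1.1e-03 -7.0e-04 -1.0e+00] joint [-0.78  0.68  0.82  1.99 -0.71  0.79 -1.07] F [-1.69 -0.69  9.69] T [-0.196  0.596  0.772] w 0.433
wz units 0.02 shift now-frame cm [ 0.05 -0.02  0.02]
shift in post-turn frame cm [ 0.05 -0.02  0.02]
```

>>> {"op": "step_arm", "data": {
  "plan": [
    {"wx":0,"wy":0,"wz":0.5,"tx":0,"ty":0,"tz":0,"hand":0.35},
    {"wx":0,"wy":0,"wz":0.5,"tx":0,"ty":0,"tz":0,"hand":0.35},
    {"wx":0,"wy":0,"wz":0,"tx":0,"ty":0,"tz":0,"hand":0.35},
    {"wx":0,"wy":0,"wz":0,"tx":0,"ty":0,"tz":0,"hand":0.35},
    {"wx":0,"wy":0,"wz":0,"tx":0,"ty":0,"tz":0,"hand":0.35},
    {"wx":0,"wy":0,"wz":0,"tx":0,"ty":0,"tz":0,"hand":0.35},
    {"wx":0,"wy":0,"wz":0,"tx":0,"ty":0,"tz":0,"hand":0.35},
    {"wx":0,"wy":0,"wz":0,"tx":0,"ty":0,"tz":0,"hand":0.35},
    {"wx":0,"wy":0,"wz":0,"tx":0,"ty":0,"tz":0,"hand":0.35},
    {"wx":0,"wy":0,"wz":0,"tx":0,"ty":0,"tz":0,"hand":0.35}
  ]
}}

```text
clock: 23.5
position: [0.5483, 0.0712, 0.0618]
ee_rot: [-3.139, 0.118, -0.001]
force: [1.8, -0.3, 5.8]
width: 0.432
```

```bash
python3 - <<'E'
from h import *
tool([.548,.0713,.0615],-94.4)
E
```

```text
clock 23.5 pos [0.5483 0.0712 0.0618] ydeg -94.31 tilt [ 3.e-04 -8.e-04 -1.e+00] joint [-0.8   0.7   0.85  1.99 -0.74  0.8  -1.16] F [ 1.77 -0.3   5.79] T [-0.122 -0.022  0.291] w 0.432
wz units 0.01 shift now-frame cm [-0.03 -0.01  0.03]
shift in post-turn frame cm [-0.03 -0.01  0.03]
```

>>> {"op": "step_arm", "data": {
  "plan": [
    {"wx":0,"wy":0,"wz":0,"tx":0,"ty":0,"tz":0,"hand":0.6},
    {"wx":0,"wy":0,"wz":0,"tx":0,"ty":0,"tz":0,"hand":0.7},
    {"wx":0,"wy":0,"wz":0,"tx":0,"ty":0,"tz":0,"hand":0.7},
    {"wx":0,"wy":0,"wz":-0.9,"tx":0,"ty":0,"tz":0,"hand":0.7},
    {"wx":0,"wy":0,"wz":-1,"tx":0,"ty":0,"tz":0,"hand":0.7},
    {"wx":0,"wy":0,"wz":-1,"tx":0,"ty":0,"tz":0,"hand":0.7},
    {"wx":0,"wy":0,"wz":-1,"tx":0,"ty":0,"tz":0,"hand":0.7},
    {"wx":0,"wy":0,"wz":-1,"tx":0,"ty":0,"tz":0,"hand":0.7},
    {"wx":0,"wy":0,"wz":0,"tx":0,"ty":0,"tz":0,"hand":0.6},
    {"wx":0,"wy":0,"wz":0,"tx":0,"ty":0,"tz":0,"hand":0.5}
  ]
}}

```text
clock: 24.33
position: [0.5478, 0.0712, 0.0613]
ee_rot: [-3.067, -0.675, 0.001]
force: [0.2, 0.9, 0.1]
width: 0.599
```

```bash
python3 - <<'E'
from h import *
tool([.5482,.0713,.0615],-65)
E
```

```text
clock 24.33 pos [0.5478 0.0712 0.0613] ydeg -65.18 tilt [-3.e-04 -8.e-04 -1.e+00] joint [-0.72  0.64  0.71  1.98 -0.62  0.74 -0.76] F [0.25 0.93 0.08] T [-0.124  0.146 -0.006] w 0.599
wz units -0.03 shift now-frame cm [ 0.04  0.   -0.02]
shift in post-turn frame cm [ 0.04  0.   -0.02]
```

>>> {"op": "step_arm", "data": {
  "plan": [
    {"wx":0,"wy":0,"wz":0,"tx":0.02,"ty":0,"tz":0,"hand":0.35},
    {"wx":0,"wy":0,"wz":0,"tx":0,"ty":0,"tz":0,"hand":0.35},
    {"wx":0,"wy":0,"wz":0,"tx":0,"ty":0,"tz":0,"hand":0.35},
    {"wx":0,"wy":0,"wz":0,"tx":0,"ty":0,"tz":0,"hand":0.35},
    {"wx":0,"wy":0,"wz":0,"tx":0,"ty":0,"tz":0,"hand":0.35},
    {"wx":0,"wy":0,"wz":0,"tx":0,"ty":0,"tz":0,"hand":0.35},
    {"wx":0,"wy":0,"wz":0.4,"tx":0,"ty":0,"tz":0,"hand":0.35},
    {"wx":0,"wy":0,"wz":0.4,"tx":0,"ty":0,"tz":0,"hand":0.35},
    {"wx":0,"wy":0,"wz":0,"tx":0,"ty":0,"tz":0,"hand":0.35},
    {"wx":0,"wy":0,"wz":0,"tx":0,"ty":0,"tz":0,"hand":0.35}
  ],
  "force": 60
}}

```text
clock: 25.17
position: [0.5483, 0.0712, 0.0613]
ee_rot: [3.091, 0.556, -0.0]
force: [0.8, -1.6, -2.5]
width: 0.441
```

```bash
python3 - <<'E'
from h import *
tool([.5482,.0713,.0615],-70)
E
```

```text
clock 25.17 pos [0.5483 0.0712 0.0613] ydeg -69.6 tilt [-4.e-04  8.e-04 -1.e+00] joint [-0.73  0.65  0.74  1.98 -0.64  0.75 -0.82] F [ 0.78 -1.64 -2.49] T [-0.637  0.076  1.526] w 0.441
wz units 0.07 shift now-frame cm [-0.01 -0.01 -0.02]
shift in post-turn frame cm [-0.01 -0.01 -0.02]
```

>>> {"op": "step_arm", "data": {
  "plan": [
    {"wx":0,"wy":0,"wz":0.4,"tx":0,"ty":0,"tz":0,"hand":0.35},
    {"wx":0,"wy":0,"wz":0.4,"tx":0,"ty":0,"tz":0,"hand":0.35},
    {"wx":0,"wy":0,"wz":0.4,"tx":0,"ty":0,"tz":0,"hand":0.35},
    {"wx":0,"wy":0,"wz":0,"tx":0,"ty":0,"tz":0,"hand":0.35},
    {"wx":0,"wy":0,"wz":0,"tx":0,"ty":0,"tz":0,"hand":0.35},
    {"wx":0,"wy":0,"wz":0,"tx":0,"ty":0,"tz":0,"hand":0.35},
    {"wx":0,"wy":0,"wz":0,"tx":0,"ty":0,"tz":0,"hand":0.35},
    {"wx":0,"wy":0,"wz":0,"tx":0,"ty":0,"tz":0,"hand":0.35},
    {"wx":0,"wy":0,"wz":0,"tx":0,"ty":0,"tz":0,"hand":0.35},
    {"wx":0,"wy":0,"wz":0,"tx":0,"ty":0,"tz":0,"hand":0.35}
  ]
}}

```text
clock: 26.0
position: [0.549, 0.0714, 0.0615]
ee_rot: [3.121, 0.359, 0.002]
force: [5.4, -1.7, -4.3]
width: 0.433
```

```bash
python3 - <<'E'
from h import *
tool([.5482,.0713,.0615],-77.2)
E
```

```text
clock 26.0 pos [0.549  0.0714 0.0615] ydeg -76.86 tilt [ 1.3e-03  3.0e-04 -1.0e+00] joint [-0.75  0.66  0.77  1.98 -0.67  0.76 -0.92] F [ 5.38 -1.7  -4.32] T [-0.372 -0.972  1.672] w 0.433
wz units 0.06 shift now-frame cm [-0.08 -0.01 -0.  ]
shift in post-turn frame cm [-0.08 -0.01 -0.  ]
```

Torque jumped to 1.5–1.7 N m within 5°, against 0.2–0.3 for turning, so the knob is on its dead stop. Releasing and backing off.

>>> {"op": "step_arm", "data": {
  "plan": [
    {"wx":0,"wy":0,"wz":0,"tx":0,"ty":0,"tz":0,"hand":0.5},
    {"wx":0,"wy":0,"wz":0,"tx":0,"ty":0,"tz":0,"hand":0.7},
    {"wx":0,"wy":0,"wz":0,"tx":0,"ty":0,"tz":0,"hand":0.9},
    {"wx":0,"wy":0,"wz":0,"tx":0,"ty":0,"tz":0,"hand":0.9},
    {"wx":0,"wy":0,"wz":0,"tx":0,"ty":0,"tz":-0.5,"hand":0.9},
    {"wx":0,"wy":0,"wz":0,"tx":0,"ty":0,"tz":-2,"hand":0.9},
    {"wx":0,"wy":0,"wz":0,"tx":0,"ty":0,"tz":-3,"hand":0.9},
    {"wx":0,"wy":0,"wz":0,"tx":0,"ty":0,"tz":-3.5,"hand":0.9},
    {"wx":0,"wy":0,"wz":0,"tx":0,"ty":0,"tz":-3,"hand":0.9},
    {"wx":0,"wy":0,"wz":0,"tx":0,"ty":0,"tz":-3,"hand":0.9}
  ]
}}

```text
clock: 26.83
position: [0.548, 0.071, 0.2133]
ee_rot: [-3.121, -0.355, -0.0]
force: [1.6, 1.5, 0.6]
width: 0.899
```

>>> {"op": "step_arm", "data": {
  "plan": [
    {"wx":0,"wy":0,"wz":0,"tx":0,"ty":-2,"tz":-3,"hand":0.9},
    {"wx":0,"wy":0,"wz":0,"tx":0,"ty":-4,"tz":0,"hand":0.9},
    {"wx":0,"wy":0,"wz":0,"tx":0,"ty":-4,"tz":0,"hand":0.9},
    {"wx":0,"wy":0,"wz":0,"tx":0,"ty":-4,"tz":0,"hand":0.9},
    {"wx":0,"wy":0,"wz":0,"tx":0,"ty":-4,"tz":0,"hand":0.9},
    {"wx":0,"wy":0,"wz":0,"tx":0,"ty":-4,"tz":0,"hand":0.9},
    {"wx":0,"wy":0,"wz":0,"tx":0,"ty":-3,"tz":0,"hand":0.9},
    {"wx":0,"wy":0,"wz":0,"tx":0,"ty":-1,"tz":0,"hand":0.9},
    {"wx":0,"wy":0,"wz":0,"tx":0,"ty":0,"tz":0,"hand":0.9},
    {"wx":0,"wy":0,"wz":0,"tx":0,"ty":0,"tz":0,"hand":0.9}
  ]
}}

```text
clock: 27.67
position: [0.4898, 0.3239, 0.2415]
ee_rot: [3.121, 0.356, 0.0]
force: [0.1, -0.9, -0.1]
width: 0.897
```

```bash
python3 - <<'E'
from h import *
save('top','top20');save('scene','s20')
crop('top20',75,120,265,250,4,'c20');crop('s20',170,170,460,340,2.7,'c21')
tool([.5,.3,.3],0)
E
```

```text
clock 27.77 pos [0.4905 0.3223 0.2418] ydeg -77.17 tilt [ 3.e-04  5.e-04 -1.e+00] joint [-1.33  0.52  0.99  1.73 -0.47  1.15 -1.55] F [ 0.61 -0.56  0.58] T [-0.078  0.15  -0.04 ] w 0.901
wz units -12.86 shift now-frame cm [ 0.43  2.39 -5.82]
shift in post-turn frame cm [-2.23  0.95 -5.83]
```

View pics/c20.png

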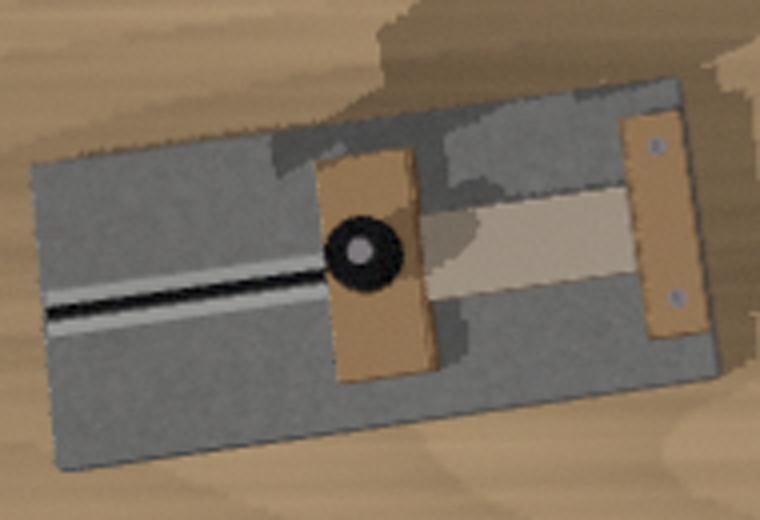

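View pics/c21.png

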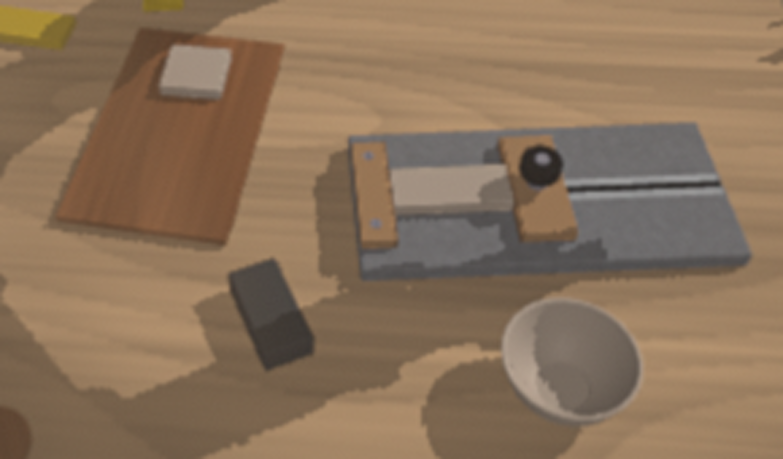

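Top crop: the tile fits between the jaws with no visible gap, square on the slot. Scene crop: the square tile, stone and bowl are in place. Checking the numbers.

```bash
python3 - <<'E'
from h import *
z=load('top20');f=lambda a,b:((a+.5)/4-.5+75,(b+.5)/4-.5+120)
bc=np.array([.5451,.0759]);a=np.radians(97.08);u=np.array([np.cos(a),np.sin(a)]);n=np.array([u[1],-u[0]])
def br(q,h): d=onplane(z,f(*q),h)[:2]-bc;return ((d@u*1000).round(1),(d@n*1000).round(1))
print('jaw face top',br((412,150),.034),br((433,371),.034))
print('fixed',br((621,118),.034),br((650,338),.034))
print('tile',[br(q,.035) for q in [(421,216),(625,187),(636,271),(430,299)]])
d0=load('top0')['p'].astype(int);d1=z['p'].astype(int)
E
```

```text
jaw face top (np.float64(-31.1), np.float64(64.0)) (np.float64(-28.8), np.float64(-65.4))
fixed (np.float64(-152.5), np.float64(66.0)) (np.float64(-152.6), np.float64(-64.0))
tile [(np.float64(-32.1), np.float64(24.4)), (np.float64(-149.6), np.float64(24.9)), (np.float64(-149.7), np.float64(-24.7)), (np.float64(-31.9), np.float64(-24.2))]
```

The top view suggests the tile may be up to 3 mm off the fixed jaw, which is near the limit of what it can resolve. I'll look straight down into that joint with the wrist camera.

>>> {"op": "step_arm", "data": {
  "plan": [
    {"wx":0,"wy":0,"wz":0,"tx":0,"ty":3,"tz":0,"hand":0.9},
    {"wx":0,"wy":0,"wz":0,"tx":0,"ty":4,"tz":0,"hand":0.9},
    {"wx":0,"wy":0,"wz":0,"tx":0,"ty":4,"tz":0,"hand":0.9},
    {"wx":0,"wy":0,"wz":0,"tx":0,"ty":4,"tz":0,"hand":0.9},
    {"wx":0,"wy":0,"wz":0,"tx":0,"ty":4,"tz":0,"hand":0.9},
    {"wx":0,"wy":0,"wz":0,"tx":0,"ty":4,"tz":0,"hand":0.9},
    {"wx":0,"wy":0,"wz":0,"tx":0,"ty":4,"tz":0,"hand":0.9},
    {"wx":0,"wy":0,"wz":0,"tx":-0.2,"ty":4,"tz":0,"hand":0.9},
    {"wx":0,"wy":0,"wz":0,"tx":-1,"ty":4,"tz":2,"hand":0.9},
    {"wx":0,"wy":0,"wz":0,"tx":-1,"ty":3,"tz":2,"hand":0.9}
  ]
}}

```text
clock: 28.6
position: [0.5544, -0.0525, 0.2044]
ee_rot: [3.121, 0.348, 0.006]
force: [0.5, -0.2, 0.1]
width: 0.899
```

>>> {"op": "step_arm", "data": {
  "plan": [
    {"wx":0,"wy":0,"wz":0,"tx":-0.5,"ty":0.5,"tz":1,"hand":0.9},
    {"wx":0,"wy":0,"wz":0,"tx":-0.5,"ty":0,"tz":0,"hand":0.9},
    {"wx":0,"wy":0,"wz":0,"tx":0,"ty":0,"tz":0,"hand":0.9},
    {"wx":0,"wy":0,"wz":0,"tx":0,"ty":0,"tz":0,"hand":0.9},
    {"wx":0,"wy":0,"wz":0,"tx":0,"ty":0,"tz":0,"hand":0.9},
    {"wx":0,"wy":0,"wz":0,"tx":0,"ty":0,"tz":0,"hand":0.9},
    {"wx":0,"wy":0,"wz":0,"tx":0,"ty":0,"tz":0,"hand":0.9},
    {"wx":0,"wy":0,"wz":0,"tx":0,"ty":0,"tz":0,"hand":0.9},
    {"wx":0,"wy":0,"wz":0,"tx":0,"ty":0,"tz":0,"hand":0.9},
    {"wx":0,"wy":0,"wz":0,"tx":0,"ty":0,"tz":0,"hand":0.9}
  ]
}}

```text
clock: 29.43
position: [0.5455, -0.0537, 0.1932]
ee_rot: [-3.121, -0.357, -0.0]
force: [0.3, 0.2, -0.4]
width: 0.899
```

```bash
python3 - <<'E'
from h import *
tool([.5484,.0714,.2],-83)
save('wrist','w21')
E
```

```text
clock 29.43 pos [ 0.5455 -0.0537  0.1932] ydeg -76.96 tilt [ 1.e-04  0.e+00 -1.e+00] joint [-0.66  0.49  0.94  1.88 -0.47  1.01 -0.85] F [ 0.29  0.17 -0.41] T [-0.056  0.157 -0.   ] w 0.899
wz units 1.01 shift now-frame cm [  3.11 -12.12  -0.68]
shift in post-turn frame cm [  1.82 -12.38  -0.68]
```

View pics/w21.png

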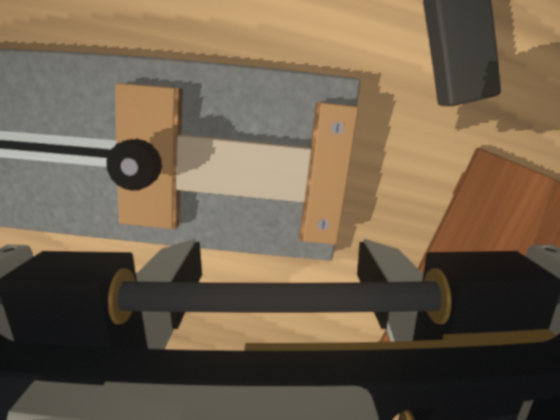

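```bash
python3 - <<'E'
from h import *
crop('w21',270,90,370,260,3.5,'c22');crop('w21',160,75,330,240,4.5,'c23')
E
```

```text
(no output)
```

View pics/c22.png

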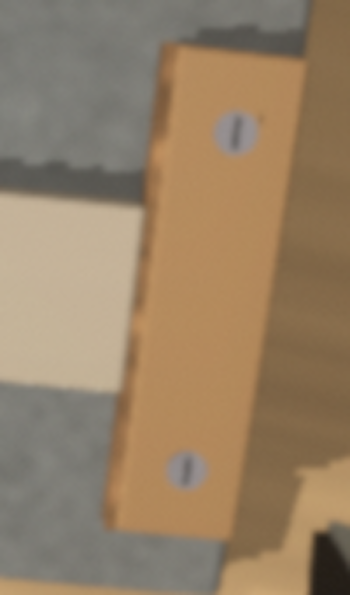

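View pics/c23.png

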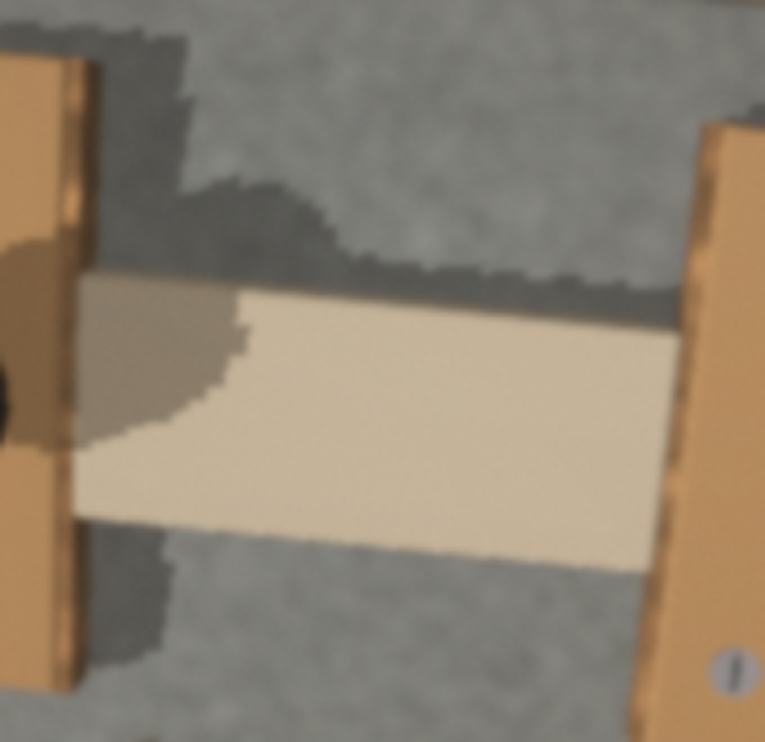

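The close view shows the tile flush on both cork facings, with no gap. The 3 mm was the cork layer. Handing in.

```bash
python3 - <<'E'
from h import *
print(arm.sign_off(), arm.observe()['clock'])
E
```

```text
the job is handed in; nothing more can be done
the job is handed in; nothing more can be done
```

The oblong tile is clamped endways against the fixed jaw and the job is handed in, at about 29.5 s of the 58 s allowed.

- **Laying the tile:** I set the buff oblong tile flat on the board, centred on the slot to about 0.5 mm.
- **Feeling the jaw:** The jaw already slid. It moved about 11 mm with the hand under a steady 5–6 N, so I did not unscrew the knob. That is a little above the 2–4 N stated for a slack clamp.
- **Closing and tightening:** I slid the jaw up with about 21 N against the tile, then turned the knob clockwise. On the first grip the hand shifted about 3 mm on the knob. I regripped twice, and on the last grip the torque jumped to 1.5–1.7 N m within 5°, against 0.2–0.3 N m for normal turning. That is the dead stop.

**Last checks:**
- The wrist close-up shows the tile square and flush on both cork facings.
- The top view had suggested a gap of about 3 mm at the fixed jaw. The close-up showed that to be the cork facing.
- The square tile, the stone and the bowl appear undisturbed in the final pictures; I did not measure their positions again.
- I did not pull back on the jaw to test its hold; I relied on the torque at the stop.

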